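# Gauge a fired clay test rod in a taper gauge and set its marker

### The arm

A 7-joint arm with a two-finger parallel gripper is mounted at the origin on the work surface. World frame = base frame: x ahead of the robot, y to its left, z up, the work surface at z = 0. Lengths are in m, angles in rad, forces in N, time in s.
With the tool pointing down it reaches from about 0.425 to 0.925 m from the base axis. Payload 6.8 kg.
Tool frame: the origin (TCP) lies on the centre line of the jaws, within the pads' length; the fingertips stand 19 mm ahead of it and the grasp point (between the pads) is the TCP; z points along the fingers, y is the line along which they close (so a half turn about z gives the same grasp; the last joint's range is limited). The gripper opens to 85 mm and grips with 20 to 120 N. Pads are 22 mm wide; open, the fingers measure 114 mm over their backs; the gripper's body (76 mm by 85 mm) begins 54 mm behind the grasp point. The pads swing forward as they close: fully open they stand 13 mm farther back than shut.
Start: joints at [-1.327, 0.477, 0.022, 1.555, -0.011, 1.109, -0.083], TCP at [0.233, 0.634, 0.25] pointing down, gripper open.
Joint ranges: [-2.96, 2.96], [-0.34, 2.1], [-1.41, 1.46], [0.24, 2.44], [-1.37, 4.51], [0.17, 1.92], [-2.96, 2.96]. Speed limits (rad/s): [2.39, 2.39, 3.14, 3.14, 3.14, 3.14, 3.14].

### API

Orientations are given as a rotation vector (axis times angle).
In Python, from bench import r gives the robot as it stands. The module is installed in compiled form; this text tells all that it offers.
- The arm moves only by the tool arm_command, never from a script. Its argument "rows" is a list of rows, each an object of numbers: "fingers": the opening, from -1 (shut) to 1 (fully open); "x", "y", "z": the shift along the tool's x, y, z in m; "ax", "ay", "az": the turn, a rotation vector about the tool's x, y, z in degrees. In form: [{"fingers": .., "x": .., "y": .., "z": .., "ax": .., "ay": .., "az": ..}, ...]. A call has 1 to 10 rows; each row shifts and turns the commanded pose from where the row before left it, along the tool's axes as they then stand; what a row does not reach is not made up. A row lasts 1/12 s, in which the tool goes at most 41.7 mm and 7.16 degrees, less where a joint would pass 70% of its speed; a pose out of reach is approached as far as the arm can. A call is refused whole if a number of a shift passes 0.0417 or a number of a turn 7.16, either way. A call with a gripper value outside its range is refused whole. The fingers move at their own pace and stop on an object; "grip_force" is the grip in N (left out, the last holds). Time passes only in rows, so rows that do not move let the fingers close. It gives the time, the measured TCP pose, the force, the opening and the grip force at its end, in the units of the state.
- r.get_obs(): the state, without advancing time (a new reading comes with each control period).
- r.grab_frame(name): name is "scene" or "top" or "wrist"; returns a dict with "frame" (400x640x3 uint8, red, green, blue), "depth" (400x640 float32, m along the optical axis (not along the pixel's ray), 0 where there is no reading), "K" (3x3 intrinsics, pixels), "world_from_camera" (4x4, takes a point from camera to world coordinates). Camera axes: x right, y down, z forward; pixel columns grow to the right and rows downward; lengths in m; the calibration is good to about 2 mm. A picture is of the moment at which its call begins.
- r.hand_in(): hands the job in; it is judged then, once.
The state is a dict: "clock": time; "joints": joint angles; "qvel": joint speeds; "tau": joint torques, N m; "tcp_pos": TCP position; "orientation": TCP orientation; "contact_force": force on the tool from outside, world axes, zero at the start; "moment": the same for the moment, N m; "grip_width": finger opening in m; "gripper_force": force on a finger pad.
Only numpy, scipy, OpenCV 4.12 (cv2) and the standard library are available. Lean on these libraries where they do the work, as an engineer would, in place of code of your own. Each camera call takes 0.05 s, during which the arm holds its last target. There are 200 camera calls.

### The job

Take the tall fired clay rod from the wooden stand, stand it on the floor of the taper gauge's slot at the wide end, and slide it gently towards the narrow end until it wedges firmly, so that it stays pinched between the two steel bars when you let go. Then draw the brass marker back along its rail until its arm just touches the rod, and leave both like that: the rod upright and still wedged. Fired clay chips, so never force it against the gauge, and leave the other things alone.

Things in the scene. Friction and masses are not known exactly. Their poses are not given: they have to be found in the camera images.
- rod: The tall fired clay (terracotta) rod, plain round, 90 mm long, 13 to 17 mm thick (that is what is being gauged), about 35 g; it starts upright in one of the stand's three holes, its foot 24 mm below the stand's top, the tallest thing there. Origin: centre of its foot; z along the rod, upwards. Pushed forward into the wedge with 5 N it stays pinched; the wedge multiplies the push some threefold and the clay bears 40 N.
- gauge: The taper gauge's aluminium base plate, fixed: 280 x 125 x 6 mm (its top is the slot's floor, 6 mm above the table), from x -0.13 to 0.15 and y -0.075 to 0.05. Origin at table height; x runs along the slot from its wide to its narrow end, where two steel bars leave a slot open at the top and both ends. The marker's low rail runs along y = -0.05. The rod wedges somewhere from x = -0.01 to 0.05.
- fence: The straight steel bar, fixed, 210 mm long, 18 mm wide, 20 mm high, its top 26 mm above the table; it is the slot's side towards the rail. Origin: on the plate, in the middle of its slot face; x along that face, towards the narrow end (parallel to the gauge's x, at the gauge's y = 0), y across the slot towards the jaw.
- jaw: The slanted steel bar, clamped fast, 210 mm long, 16 mm wide, 20 mm high, its top 26 mm above the table; it is the slot's other side. Its setting differs from time to time. Origin: on the plate, in the middle of its slot face; x along that face towards the narrow end. The slot narrows by 1 mm for every 10 mm along.
- slot_entry (a point): Point on the slot's floor near its wide end, 11 mm from the fence's face, where the slot is 23 to 27 mm wide: the rod's foot can be lowered here.
- marker (a joint): Slide of the brass marker along its rail: 0 at the narrow end, growing (in m) as it is drawn back towards the wide end, up to 0.16; it needs about 1.2 N to slide and stays where it is left.
- marker_tab (a point): Top centre of the marker's upright brass tab, 96 mm above the table: the tab is 12 mm thick along the slot and 22 mm wide across it, and its free height is 62 mm down from this point. The tab stands 57 mm or so to the side of the rod's path.
- marker_edge (a point): Middle of the edge of the marker's arm that meets the rod, 32 mm above the table: the arm is 6 mm thick and lies across the slot just over the bars; its edge towards the wide end touches the wedged rod's side.
- stand: Wooden drying stand, fixed, 55 x 150 x 30 mm, with three holes 19 mm wide and 24 mm deep in a row along its y, 47 mm apart. Origin: centre of the underside.
- stub_a: Short fired clay stub in the stand, 17 mm thick, 48 mm long; leave it. Origin: centre of its foot.
- stub_b: Short fired clay stub in the stand, 12 mm thick, 55 mm long; leave it. Origin: centre of its foot.
- block: Loose wooden block 45 x 65 x 30 mm; leave it. Origin: centre of the underside.
- jar: Glass jar with steel cap, 68 mm wide, 85 mm high; leave it. Origin: centre of the underside.
- cup: Clay cup, 72 mm wide, 70 mm high; leave it. Origin: centre of the underside.
- brush: Paint brush, wooden handle, 180 mm long, lying on the table; leave it. Origin: under its middle; x along it.
- spatula: Steel spatula with wooden handle, about 280 mm long, lying on the table; leave it. Origin: under its middle; x along it.
- bowl: White bowl, 110 mm wide, 45 mm high; leave it. Origin: centre of the underside.

How it is judged:
By the outcome, as a careful person would: the job done as asked, in the order asked, and still so for the second after the job is handed in, with the robot touching nothing.
It also fails if it takes over 72 s, if anything falls off the work surface, if the arm or the gripper's body presses on something with over 40 N, if the wrist force passes 120 N, or if a joint passes its speed limit or range.

## Working session

There is one attempt and no reset: what is moved stays moved. The work goes in short steps, Python scripts to look and compute and a tool call to move; the robot and the scene stay as the last step left them, time stands still between calls to the robot, and variables do not carry over. Pictures are saved under pics/ and viewed, at most 10 in all, crops included, and the job is handed in when it is done.

Besides the shell and the picture viewer there is one more tool, called by a JSON object that holds its "name" and its "arguments". arm_command: Moves the arm, as the interface text tells. Its arguments: {"type":"object","properties":{"rows":{"type":"array"},"grip_force":{"type":"number"}},"required":["rows"]}

```bash
mkdir -p pics
cat > h.py <<'E'
import numpy as np,cv2
from bench import r
def cloud(f):
    d=f["depth"];K=f["K"];T=f["world_from_camera"]
    v,u=np.mgrid[:d.shape[0],:d.shape[1]]
    P=np.stack([(u-K[0,2])/K[0,0]*d,(v-K[1,2])/K[1,1]*d,d],-1)
    W=P@T[:3,:3].T+T[:3,3]; W[d==0]=np.nan
    return W
def ray(f,u,v,z):
    K=f["K"];T=f["world_from_camera"]
    d=T[:3,:3]@np.array([(u-K[0,2])/K[0,0],(v-K[1,2])/K[1,1],1.]);o=T[:3,3]
    return o+d*(z-o[2])/d[2]
def save(f,n): cv2.imwrite("pics/"+n+".png",f["frame"][...,::-1])
E
python3 - <<'E'
from h import *
o=r.get_obs();print({k:np.round(v,3) for k,v in o.items()})
for n in("scene","top"):
    f=r.grab_frame(n);save(f,n+"0");np.savez(""+n+"0.npz",**f)
    print(n,f["K"][0,0],np.round(f["world_from_camera"],3).tolist())
E
```

```text
{'clock': np.float64(0.0), 'joints': array([-1.327,  0.478,  0.022,  1.556, -0.011,  1.109, -0.083]), 'qvel': array([-0.   ,  0.001, -0.001,  0.001, -0.   , -0.   , -0.   ]), 'tau': array([ 0.0000e+00, -5.9643e+01,  1.6080e+00, -2.8120e+01,  1.2000e-02,
        9.0000e-03,  0.0000e+00]), 'tcp_pos': array([0.232, 0.633, 0.249]), 'orientation': array([-5.500e-01, -3.093e+00,  3.000e-03]), 'contact_force': array([ 0.149, -0.225,  0.027]), 'moment': array([0.046, 0.068, 0.006]), 'gripper_force': np.float64(0.0), 'grip_width': np.float64(0.086)}
scene 476.3080013330747 [[-0.746, 0.42, -0.517, 1.309], [0.666, 0.455, -0.591, 0.811], [-0.013, -0.785, -0.619, 0.975], [0.0, 0.0, 0.0, 1.0]]
top 511.2398233192055 [[0.001, -0.995, 0.103, 0.438], [-1.0, 0.001, 0.019, -0.045], [-0.019, -0.103, -0.994, 1.345], [0.0, 0.0, 0.0, 1.0]]
```

View pics/top0.png

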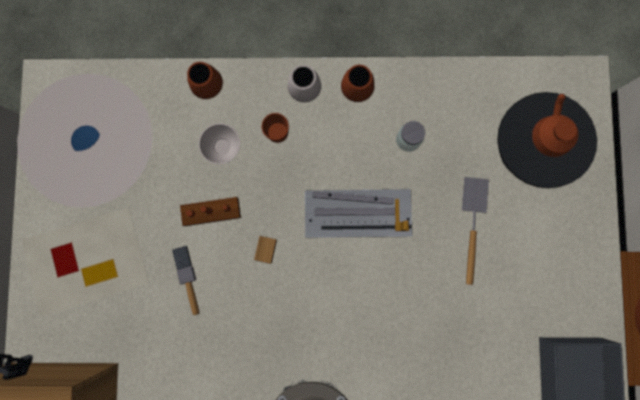

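View pics/scene0.png

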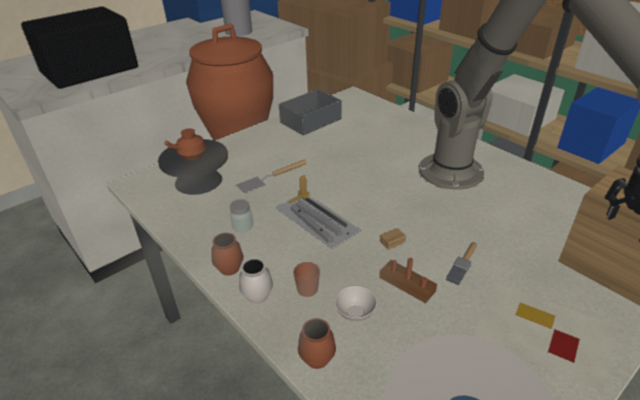

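The gauge is at about (358,213) in the top view, with its narrow end and marker at the right, around (400,215). The stand is at (210,211), and the rod seems to be in its middle hole. Next I'll measure with depth.

Run:
```python
from h import *
for n,(u0,u1,v0,v1) in {"top":(165,255,180,240),"scene":(370,445,245,305)}.items():
    f=dict(np.load(n+"0.npz"));W=cloud(f);w=W[v0:v1,u0:u1].reshape(-1,3)
    h=w[w[:,2]>0.068];print(n,"rod>68mm",len(h),np.round(h.mean(0),3) if len(h) else 0, np.nanmax(w[:,2]).round(3))
    s=w[(w[:,2]>0.022)&(w[:,2]<0.036)]
    rc=cv2.minAreaRect((s[:,:2]*1000).astype(np.float32));print(" stand",rc)
    h=w[(w[:,2]>0.042)]
    print(np.round(h*1000)[:40].tolist())
f=dict(np.load("top0.npz"));W=cloud(f);w=W[175:250,290:425].reshape(-1,3)
s=w[(w[:,2]>0.003)&(w[:,2]<0.04)];print("gauge",cv2.minAreaRect((s[:,:2]*1000).astype(np.float32)))
# colour plate corners
for n,(u0,u1,v0,v1) in {"scene":(260,370,165,260)}.items():
    f=dict(np.load(n+"0.npz"));W=cloud(f);w=W[v0:v1,u0:u1].reshape(-1,3)
    s=w[(w[:,2]>0.004)&(w[:,2]<0.04)];print("gauge scene",cv2.minAreaRect((s[:,:2]*1000).astype(np.float32)))
    t=w[(w[:,2]>0.06)];print("tab",np.round(t.mean(0),3),np.nanmax(t[:,2]))
```

```text
top rod>68mm 42 [0.551 0.264 0.09 ] 0.1
 stand ((551.2791137695312, 265.3433837890625), (55.82498550415039, 150.19744873046875), 8.498332023620605)
[[559.0, 267.0, 93.0], [562.0, 221.0, 62.0], [561.0, 217.0, 67.0], [561.0, 215.0, 67.0], [563.0, 217.0, 44.0], [556.0, 270.0, 98.0], [556.0, 269.0, 91.0], [556.0, 266.0, 94.0], [556.0, 264.0, 92.0], [556.0, 261.0, 93.0], [557.0, 261.0, 83.0], [559.0, 223.0, 61.0], [559.0, 221.0, 61.0], [559.0, 219.0, 60.0], [559.0, 216.0, 58.0], [559.0, 213.0, 63.0], [561.0, 214.0, 42.0], [554.0, 272.0, 88.0], [554.0, 269.0, 93.0], [554.0, 267.0, 91.0], [554.0, 264.0, 92.0], [554.0, 261.0, 94.0], [553.0, 258.0, 95.0], [555.0, 259.0, 82.0], [556.0, 260.0, 68.0], [558.0, 263.0, 45.0], [557.0, 224.0, 59.0], [557.0, 221.0, 61.0], [557.0, 219.0, 57.0], [556.0, 215.0, 64.0], [557.0, 214.0, 55.0], [558.0, 213.0, 50.0], [551.0, 271.0, 96.0], [551.0, 267.0, 100.0], [551.0, 266.0, 95.0], [551.0, 264.0, 91.0], [551.0, 260.0, 98.0], [551.0, 258.0, 95.0], [552.0, 259.0, 84.0], [553.0, 258.0, 75.0]]
scene rod>68mm 63 [0.554 0.268 0.086] 0.1
 stand ((605.5941162109375, 
[... 527 characters left out ...]
5.0, 218.0, 66.0], [562.0, 219.0, 64.0], [560.0, 221.0, 64.0], [556.0, 221.0, 62.0], [560.0, 264.0, 95.0], [557.0, 265.0, 94.0], [558.0, 269.0, 98.0], [556.0, 271.0, 97.0], [553.0, 272.0, 96.0], [548.0, 271.0, 93.0], [563.0, 217.0, 60.0], [563.0, 221.0, 63.0], [559.0, 221.0, 60.0], [560.0, 225.0, 63.0], [560.0, 264.0, 91.0], [558.0, 266.0, 91.0], [556.0, 268.0, 92.0], [553.0, 269.0, 90.0], [554.0, 273.0, 94.0], [546.0, 270.0, 87.0]]
gauge ((551.5888061523438, -118.08775329589844), (353.4951171875, 195.66339111328125), 89.89800262451172)
gauge scene ((517.989990234375, -182.734619140625), (512.7039794921875, 401.8192138671875), 47.45212173461914)
tab [ 0.519 -0.226  0.083] 0.11213933075409332
```

{"name": "arm_command", "arguments": {"rows": [{"fingers":1,"x":-0.0355,"y":-0.0197},{"x":-0.0355,"y":-0.0197},{"x":-0.0355,"y":-0.0197},{"x":-0.0355,"y":-0.0197},{"x":-0.0355,"y":-0.0197},{"x":-0.0355,"y":-0.0197},{"x":-0.0355,"y":-0.0197},{"x":-0.0355,"y":-0.0197},{"x":-0.0355,"y":-0.0197},{"x":-0.0355,"y":-0.0197}]}}

```text
validation failed for argument at $.ro...
```

{"name": "arm_command", "arguments": {"rows": [{"x":-0.0355,"y":-0.0197,"az":6.8},{"az":6.8},{"az":6.8},{"az":6.8},{"az":6.8},{"az":6.8},{"az":6.8},{"az":6.8},{"az":6.8},{}]}}

```text
validation failed for argument at $.ro...
```

```bash
cat >> h.py <<'E'
from scipy.spatial.transform import Rotation as Ro
def st():
    o=r.get_obs();R=Ro.from_rotvec(o["orientation"]).as_matrix()
    print("t",o["clock"].round(2),"tcp",np.round(o["tcp_pos"],4),"yaw_y",np.degrees(np.arctan2(R[1,1],R[0,1])).round(2),"zt",np.round(R[:,2],3),"F",np.round(o["contact_force"],2),"M",np.round(o["moment"],2),"w",round(float(o["grip_width"]),4),"gf",round(float(o["gripper_force"]),1))
    return o,R
E
python3 - <<'E'
from h import *
o,R=st();f=r.grab_frame("wrist");save(f,"w1");np.savez("w1.npz",**f)
W=cloud(f);w=W.reshape(-1,3)
print(np.round(f["world_from_camera"],3).tolist(),f["K"][0,0])
m=w[(w[:,2]>0.07)&(np.hypot(w[:,0]-.551,w[:,1]-.265)<.03)];print(len(m),m.mean(0),m.min(0),m.max(0))
E
```

```text
Traceback (most recent call last):
  File "h.py", line 17, in st
    print("t",o["clock"].round(2),"tcp",np.round(o["tcp_pos"],4),"yaw_y",np.degrees(np.arctan2(R[1,1],R[0,1])).round(2),"zt",np.round(R[:,2],3),"F",np.round(o["contact_force"],2),"M",np.round(o["moment"],2),"w",round(float(o["grip_width"]),4),"gf",round(float(o["gripper_force"]),1))
              ^^^^^^^^^^^^^^^^
AttributeError: 'float' object has no attribute 'round'
```

The rows probably need every field filled in, so I'll send one full row to check.

{"name": "arm_command", "arguments": {"rows": [{"fingers":1,"x":-0.0355,"y":-0.0197,"z":0,"ax":0,"ay":0,"az":0}]}}

```text
clock: 0.18
tcp_pos: [0.2509, 0.6082, 0.2492]
orientation: [-0.53, -3.091, -0.003]
contact_force: [-1.1, 0.6, -0.2]
grip_width: 0.0853
gripper_force: 0.0
```

```bash
sed -i 's/o\["clock"\].round(2)/round(float(o["clock"]),2)/' h.py; python3 -c "
from h import *
st()"
```

```text
t 0.18 tcp [0.2509 0.6082 0.2492] yaw_y 70.52 zt [-0.005  0.003 -1.   ] F [-1.09  0.57 -0.21] M [0.07 0.08 0.02] w 0.0853 gf 0.0
```

{"name": "arm_command", "arguments": {"rows": [{"fingers":1,"x":-0.0355,"y":-0.0197,"z":0,"ax":0,"ay":0,"az":0},{"fingers":1,"x":-0.0355,"y":-0.0197,"z":0,"ax":0,"ay":0,"az":0},{"fingers":1,"x":-0.0355,"y":-0.0197,"z":0,"ax":0,"ay":0,"az":0},{"fingers":1,"x":-0.0355,"y":-0.0197,"z":0,"ax":0,"ay":0,"az":0},{"fingers":1,"x":-0.0355,"y":-0.0197,"z":0,"ax":0,"ay":0,"az":0},{"fingers":1,"x":-0.0355,"y":-0.0197,"z":0,"ax":0,"ay":0,"az":0},{"fingers":1,"x":-0.0355,"y":-0.0197,"z":0,"ax":0,"ay":0,"az":0},{"fingers":1,"x":-0.0355,"y":-0.0197,"z":0,"ax":0,"ay":0,"az":0},{"fingers":1,"x":-0.0355,"y":-0.0197,"z":0,"ax":0,"ay":0,"az":0},{"fingers":1,"x":-0.0355,"y":-0.0197,"z":0,"ax":0,"ay":0,"az":0}]}}

```text
clock: 1.02
tcp_pos: [0.5253, 0.2938, 0.2501]
orientation: [-0.55, -3.093, 0.0]
contact_force: [0.5, -0.5, -0.1]
grip_width: 0.0856
gripper_force: 0.0
```

{"name": "arm_command", "arguments": {"rows": [{"fingers":1,"x":-0.0355,"y":-0.0197,"z":0,"ax":0,"ay":0,"az":6.8},{"fingers":1,"x":0,"y":0,"z":0,"ax":0,"ay":0,"az":6.8},{"fingers":1,"x":0,"y":0,"z":0,"ax":0,"ay":0,"az":6.8},{"fingers":1,"x":0,"y":0,"z":0,"ax":0,"ay":0,"az":6.8},{"fingers":1,"x":0,"y":0,"z":0,"ax":0,"ay":0,"az":6.8},{"fingers":1,"x":0,"y":0,"z":0,"ax":0,"ay":0,"az":6.8},{"fingers":1,"x":0,"y":0,"z":0,"ax":0,"ay":0,"az":6.8},{"fingers":1,"x":0,"y":0,"z":0,"ax":0,"ay":0,"az":6.8},{"fingers":1,"x":0,"y":0,"z":0,"ax":0,"ay":0,"az":6.8},{"fingers":1,"x":0,"y":0,"z":0,"ax":0,"ay":0,"az":0}]}}

```text
clock: 1.85
tcp_pos: [0.5507, 0.265, 0.2498]
orientation: [-2.052, -2.378, 0.002]
contact_force: [1.1, -0.3, 0.1]
grip_width: 0.0852
gripper_force: 0.0
```

Run:
```python
from h import *
o,R=st();f=r.grab_frame("wrist");save(f,"w1");np.savez("w1.npz",**f)
W=cloud(f);w=W.reshape(-1,3)
print(np.round(f["world_from_camera"],3).tolist(),f["K"][0,0])
m=w[(w[:,2]>0.07)&(np.hypot(w[:,0]-.551,w[:,1]-.265)<.03)];print(len(m),m.mean(0),m.min(0),m.max(0)) if len(m) else 0
```

```text
t 1.85 tcp [0.5507 0.265  0.2498] yaw_y 8.42 zt [-0.001 -0.001 -1.   ] F [ 1.15 -0.3   0.09] M [ 0.01 -0.05  0.01] w 0.0852 gf 0.0
[[0.989, 0.139, 0.048, 0.538], [0.147, -0.936, -0.321, 0.347], [0.0, 0.325, -0.946, 0.374], [0.0, 0.0, 0.0, 1.0]] 325.64102846258396
6811 [0.54945258 0.27596606 0.30249788] [0.52273781 0.25868018 0.07011517] [0.57512943 0.28587256 0.32221177]
```

View pics/w1.png

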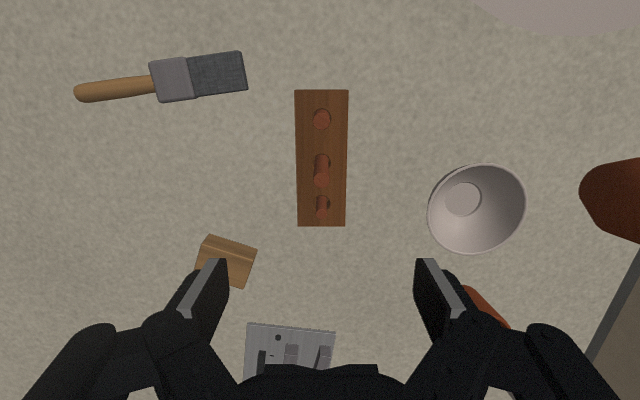

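The stand is at the centre of the wrist view, with the rod standing in its middle hole and its top near (321,180). The fingers straddle it across the row.

Run:
```python
from h import *
f=dict(np.load("w1.npz"));W=cloud(f)
c=W[80:230,285:355].reshape(-1,3)
m=c[(c[:,2]>.093)&(c[:,2]<.105)];print(len(m),m.mean(0).round(4),m.min(0).round(4),m.max(0).round(4))
m=c[(c[:,2]>.07)];print(len(m),m.mean(0).round(4),m[:,2].max(),m.min(0).round(4),m.max(0).round(4))
x=(c-[.551,.265,0])@np.array([[.989,.149],[.149*-1,.989],[0,0]]) if 0 else 0
s=c[(c[:,2]>.026)&(c[:,2]<.034)];print("stand",cv2.minAreaRect((s[:,:2]*1000).astype(np.float32)))
for a in (.047,.0): 
    pass
st_=c[(c[:,2]>.05)&(c[:,2]<.068)&(c[:,1]<.235)];print("stub",st_.mean(0))
v=cv2.cvtColor(f["frame"],cv2.COLOR_RGB2HSV)
# bright top ellipse vs side: print column of image through rod
print(f["frame"][150:195,321].tolist()[::3], [round(float(z),3) for z in W[150:195:3,321,2]])
```

```text
217 [0.5507 0.266  0.0965] [0.5436 0.2587 0.0932] [0.558  0.2728 0.0986]
310 [0.5504 0.2675 0.0922] 0.09864597768226907 [0.5434 0.2587 0.0701] [0.5581 0.2729 0.0986]
stand ((550.8602294921875, 265.0519104003906), (55.04670333862305, 150.2598419189453), 8.444433212280273)
stub [0.5575766  0.22051015 0.05986143]
[[87, 60, 38], [80, 54, 27], [99, 60, 41], [97, 58, 43], [99, 59, 40], [98, 59, 40], [95, 54, 36], [95, 55, 36], [108, 63, 43], [106, 59, 37], [107, 64, 42], [108, 63, 43], [108, 63, 46], [91, 64, 40], [91, 63, 41]] [0.03, 0.029, 0.03, 0.046, 0.059, 0.072, 0.083, 0.094, 0.098, 0.097, 0.097, 0.097, 0.096, 0.029, 0.03]
```

{"name": "arm_command", "arguments": {"rows": [{"fingers":1,"x":0,"y":0,"z":0.039,"ax":0,"ay":0,"az":0},{"fingers":1,"x":0,"y":0,"z":0.039,"ax":0,"ay":0,"az":0},{"fingers":0.2,"x":0,"y":0,"z":0.039,"ax":0,"ay":0,"az":0},{"fingers":0,"x":0,"y":0,"z":0.039,"ax":0,"ay":0,"az":0},{"fingers":0,"x":0,"y":0,"z":0.02,"ax":0,"ay":0,"az":0},{"fingers":0,"x":0,"y":0,"z":0.019,"ax":0,"ay":0,"az":0},{"fingers":0,"x":0,"y":0,"z":0,"ax":0,"ay":0,"az":0},{"fingers":0,"x":0,"y":0,"z":0,"ax":0,"ay":0,"az":0}]}}

```text
clock: 2.57
tcp_pos: [0.5505, 0.2646, 0.0546]
orientation: [-2.044, -2.384, 0.003]
contact_force: [-0.1, -0.2, 0.4]
grip_width: 0.0425
gripper_force: 0.0
```

{"name": "arm_command", "arguments": {"grip_force": 20, "rows": [{"fingers":-1,"x":0,"y":0,"z":0,"ax":0,"ay":0,"az":0},{"fingers":-1,"x":0,"y":0,"z":0,"ax":0,"ay":0,"az":0},{"fingers":-1,"x":0,"y":0,"z":0,"ax":0,"ay":0,"az":0},{"fingers":-1,"x":0,"y":0,"z":0,"ax":0,"ay":0,"az":0},{"fingers":-1,"x":0,"y":0,"z":0,"ax":0,"ay":0,"az":0},{"fingers":-1,"x":0,"y":0,"z":0,"ax":0,"ay":0,"az":0},{"fingers":-1,"x":0,"y":0,"z":0,"ax":0,"ay":0,"az":0},{"fingers":-1,"x":0,"y":0,"z":0,"ax":0,"ay":0,"az":0}]}}

```text
clock: 3.23
tcp_pos: [0.552, 0.2655, 0.0569]
orientation: [2.047, 2.382, 0.004]
contact_force: [-0.8, -0.2, 7.2]
grip_width: 0.0143
gripper_force: 21.4
```

```bash
python3 -c "
from h import *
st()"
```

```text
t 3.23 tcp [0.552  0.2655 0.0569] yaw_y 8.66 zt [ 0.002  0.002 -1.   ] F [-0.83 -0.21  7.24] M [-0.05  0.15 -0.13] w 0.0143 gf 21.4
```

{"name": "arm_command", "arguments": {"rows": [{"fingers":-1,"x":0,"y":0,"z":-0.02,"ax":0,"ay":0,"az":0},{"fingers":-1,"x":0,"y":0,"z":-0.03,"ax":0,"ay":0,"az":0},{"fingers":-1,"x":0,"y":0,"z":-0.035,"ax":0,"ay":0,"az":0},{"fingers":-1,"x":0,"y":0,"z":-0.035,"ax":0,"ay":0,"az":0},{"fingers":-1,"x":0,"y":0,"z":-0.03,"ax":0,"ay":0,"az":0},{"fingers":-1,"x":0,"y":0,"z":0,"ax":0,"ay":0,"az":0}]}}

```text
clock: 3.73
tcp_pos: [0.5544, 0.2662, 0.2124]
orientation: [2.046, 2.38, 0.017]
contact_force: [2.2, -0.5, -0.6]
grip_width: 0.0142
gripper_force: 20.7
```

{"name": "arm_command", "arguments": {"rows": [{"fingers":-1,"x":-0.0285,"y":-0.003,"z":0,"ax":0,"ay":0,"az":0},{"fingers":-1,"x":-0.0285,"y":-0.003,"z":0,"ax":0,"ay":0,"az":0},{"fingers":-1,"x":-0.0285,"y":-0.003,"z":0,"ax":0,"ay":0,"az":0},{"fingers":-1,"x":-0.0285,"y":-0.003,"z":0,"ax":0,"ay":0,"az":0},{"fingers":-1,"x":-0.0285,"y":-0.003,"z":0,"ax":0,"ay":0,"az":0},{"fingers":-1,"x":-0.0285,"y":-0.003,"z":0,"ax":0,"ay":0,"az":0},{"fingers":-1,"x":-0.0285,"y":-0.003,"z":0,"ax":0,"ay":0,"az":0},{"fingers":-1,"x":-0.0285,"y":-0.003,"z":0,"ax":0,"ay":0,"az":0},{"fingers":-1,"x":-0.0285,"y":-0.003,"z":0,"ax":0,"ay":0,"az":0},{"fingers":-1,"x":-0.0285,"y":-0.003,"z":0,"ax":0,"ay":0,"az":0}]}}

```text
clock: 4.57
tcp_pos: [0.5638, -0.0226, 0.2053]
orientation: [-2.047, -2.383, -0.0]
contact_force: [1.6, -0.3, -0.4]
grip_width: 0.0141
gripper_force: 20.7
```

{"name": "arm_command", "arguments": {"rows": [{"fingers":-1,"x":0,"y":0,"z":0,"ax":0,"ay":0,"az":6.6},{"fingers":-1,"x":0,"y":0,"z":0,"ax":0,"ay":0,"az":6.6},{"fingers":-1,"x":0,"y":0,"z":0,"ax":0,"ay":0,"az":6.6},{"fingers":-1,"x":0,"y":0,"z":0,"ax":0,"ay":0,"az":6.6},{"fingers":-1,"x":0,"y":0,"z":0,"ax":0,"ay":0,"az":6.6},{"fingers":-1,"x":0,"y":0,"z":0,"ax":0,"ay":0,"az":6.6},{"fingers":-1,"x":0,"y":0,"z":0,"ax":0,"ay":0,"az":6.6},{"fingers":-1,"x":0,"y":0,"z":0,"ax":0,"ay":0,"az":6.6},{"fingers":-1,"x":0,"y":0,"z":0,"ax":0,"ay":0,"az":6.6},{"fingers":-1,"x":0,"y":0,"z":0,"ax":0,"ay":0,"az":6.6}]}}

```text
clock: 5.4
tcp_pos: [0.5639, -0.0212, 0.2052]
orientation: [-3.017, -0.875, -0.0]
contact_force: [-0.1, 0.0, 0.0]
grip_width: 0.014
gripper_force: 20.7
```

{"name": "arm_command", "arguments": {"rows": [{"fingers":-1,"x":0,"y":0,"z":0,"ax":0,"ay":0,"az":6.6},{"fingers":-1,"x":0,"y":0,"z":0,"ax":0,"ay":0,"az":6.6},{"fingers":-1,"x":0,"y":0,"z":0,"ax":0,"ay":0,"az":6.6},{"fingers":-1,"x":0,"y":0,"z":0,"ax":0,"ay":0,"az":6.6},{"fingers":-1,"x":0,"y":0,"z":0,"ax":0,"ay":0,"az":6.6},{"fingers":-1,"x":0,"y":0,"z":0,"ax":0,"ay":0,"az":0},{"fingers":-1,"x":0,"y":0,"z":0,"ax":0,"ay":0,"az":0}]}}

```text
clock: 5.98
tcp_pos: [0.564, -0.0211, 0.2051]
orientation: [3.141, -0.004, -0.001]
contact_force: [0.0, 0.3, -0.8]
grip_width: 0.0144
gripper_force: 20.7
```

Run:
```python
from h import *
o,R=st();f=r.grab_frame("wrist");save(f,"w2");np.savez("w2.npz",**f)
print(np.round(f["world_from_camera"],3).tolist())
```

```text
t 5.98 tcp [ 0.564  -0.0211  0.2051] yaw_y -90.14 zt [-0. -0. -1.] F [ 0.01  0.35 -0.83] M [-0.01 -0.02  0.01] w 0.0144 gf 20.7
[[-0.002, -0.946, -0.325, 0.648], [-1.0, 0.002, 0.001, -0.022], [-0.001, 0.325, -0.946, 0.33], [0.0, 0.0, 0.0, 1.0]]
```

View pics/w2.png

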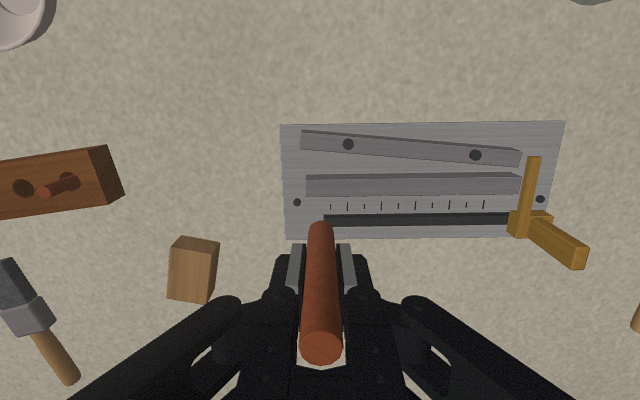

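The wrist view shows the gauge with its narrow end at the right. The fence is at about rows 175–195, the jaw runs from (300,140) to (520,157), the marker arm is at (533,180), and the tab top is at (578,258). The rod is gripped, its foot near (320,222).

Run:
```python
from h import *
f=dict(np.load("w2.npz"));W=cloud(f)
v,u=np.mgrid[:400,:640]
roi=(u>270)&(u<600)&(v>110)&(v<275)&~((v>215)&(u<345))
def rect(m,n):
    p=W[m][:,:2]*1000
    rc=cv2.minAreaRect(p.astype(np.float32));print(n,m.sum(),[np.round(x,1) for x in rc]);print(np.round(cv2.boxPoints(rc),1).tolist());return rc
pl=roi&(abs(W[...,2]-.006)<.0025);print("table z",np.nanmedian(W[300:390,590:635,2]))
hsv=cv2.cvtColor(f["frame"],cv2.COLOR_RGB2HSV)
brass=(hsv[...,1]>120)&(hsv[...,0]<30)
bars=roi&~brass&(W[...,2]>.023)&(W[...,2]<.030)
n,l,s,c=cv2.connectedComponentsWithStats(bars.astype(np.uint8))
for i in range(1,n):
    if s[i,4]>300: print(s[i]);rect(l==i,"bar")
b=roi&brass
for lo,hi,nm in((.028,.04,"arm"),(.088,.102,"tabtop")): 
    m=b&(W[...,2]>lo)&(W[...,2]<hi)
    if nm=="arm": 
        print("arm z",np.median(W[m][:,2]))
    rect(m,nm)
# rod foot
m=(hsv[...,1]>120)&(v>215)&(v<370)&(u>295)&(u<345)
p=W[m];print("rod",p.min(0),p.max(0)); q=p[(p[:,2]<.2)&(p[:,2]>.18)];print(q.mean(0)); q=p[p[:,2]<.175];print(q.mean(0))
```

```text
table z 0.00022581864708653976
[ 299  132  223   35 3657]
bar 3657 [array([ 587.2, -106.7]), array([210.3,  16.5]), np.float64(85.0)]
[[569.9000244140625, -210.8000030517578], [586.2999877929688, -212.1999969482422], [604.5999755859375, -2.700000047683716], [588.2000122070312, -1.2999999523162842]]
[ 305  176  217   21 3916]
bar 3916 [array([ 551.1, -111.3]), array([ 18.9, 210.3]), np.float64(0.6)]
[[540.5, -6.300000190734863], [542.7999877929688, -216.60000610351562], [561.7000122070312, -216.39999389648438], [559.4000244140625, -6.099999904632568]]
arm z 0.035340862439878246
arm 1386 [array([ 541.7, -231.4]), array([82.5, 35.1]), np.float64(2.0)]
[[499.79998779296875, -215.3000030517578], [501.1000061035156, -250.3000030517578], [583.5, -247.5], [582.2999877929688, -212.39999389648438]]
tabtop 556 [array([ 512.3, -231.8]), array([21.9, 12.9]), np.float64(1.4)]
[[501.20001220703125, -225.60000610351562], [501.5, -238.5], [523.4000244140625, -238.0], [523.0999755859375, -225.10000610351562]]
rod [nan nan nan] [nan nan nan]
[ 0.5706517  -0.02177502  0.1905034 ]
[ 0.57037218 -0.02183571  0.16566337]
```

{"name": "arm_command", "arguments": {"rows": [{"fingers":-1,"x":0.006,"y":0.014,"z":0,"ax":0,"ay":0,"az":-0.7},{"fingers":-1,"x":0,"y":0,"z":0.03,"ax":0,"ay":0,"az":0},{"fingers":-1,"x":0,"y":0,"z":0.03,"ax":0,"ay":0,"az":0},{"fingers":-1,"x":0,"y":0,"z":0.025,"ax":0,"ay":0,"az":0},{"fingers":-1,"x":0,"y":0,"z":0.02,"ax":0,"ay":0,"az":0},{"fingers":-1,"x":0,"y":0,"z":0,"ax":0,"ay":0,"az":0},{"fingers":-1,"x":0,"y":0,"z":0,"ax":0,"ay":0,"az":0}]}}

```text
clock: 6.62
tcp_pos: [0.5696, -0.0356, 0.1]
orientation: [3.142, 0.012, -0.003]
contact_force: [0.3, 0.1, -0.2]
grip_width: 0.0146
gripper_force: 20.7
```

Run:
```python
from h import *
o,R=st();f=r.grab_frame("wrist");save(f,"w3");np.savez("w3.npz",**f)
```

```text
t 6.62 tcp [ 0.5696 -0.0356  0.1   ] yaw_y -89.58 zt [-0.002 -0.    -1.   ] F [ 0.35  0.07 -0.25] M [-0.03 -0.    0.04] w 0.0146 gf 20.7
```

View pics/w3.png

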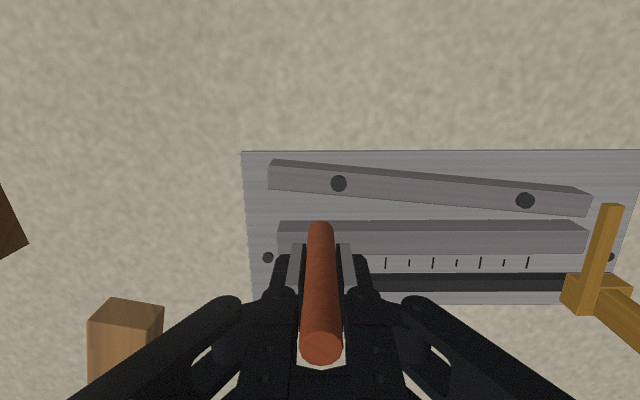

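The rod is hanging just above the entry, with its foot at (320,225). The foot overlaps the fence (rows 222–253) only because of perspective. I'll do one closer check of the slot faces against the rod from this view.

Run:
```python
from h import *
f=dict(np.load("w3.npz"));W=cloud(f)
v,u=np.mgrid[:400,:640]
roi=(u>260)&(u<596)&(v>150)&(v<262)&~((v>215)&(u<360))
bars=roi&(W[...,2]>.0225)&(W[...,2]<.0295)
n,l,s,c=cv2.connectedComponentsWithStats(bars.astype(np.uint8))
for i in range(1,n):
    if s[i,4]>300:
        p=W[l==i]*1000;rc=cv2.minAreaRect(p[:,:2].astype(np.float32));print(s[i],np.round(cv2.boxPoints(rc),1).tolist(),rc[1:],np.median(p[:,2]))
hsv=cv2.cvtColor(f["frame"],cv2.COLOR_RGB2HSV)
m=(hsv[...,1]>120)&(v>218)&(v<330)&(abs(u-320)<22)
q=W[m];
for a in(.055,.065,.075,.12):
    k=q[abs(q[:,2]-a)<.005]; print(a,k.mean(0).round(4),k.max(0).round(4)) if len(k) else 0
```

```text
[ 267  163  326   55 7689] [[569.7999877929688, -210.6999969482422], [586.5999755859375, -212.1999969482422], [604.7000122070312, -2.799999952316284], [587.9000244140625, -1.2999999523162842]] ((210.14463806152344, 16.8564453125), 85.04971313476562) 26.63637678368891
[ 360  227  229   28 5835] [[540.7999877929688, -62.900001525878906], [542.9000244140625, -217.0], [562.0, -216.8000030517578], [559.9000244140625, -62.599998474121094]] ((19.130311965942383, 154.1432342529297), 0.7722848057746887) 26.562331407298107
0.055 [ 0.5762 -0.0362  0.0558] [ 0.5783 -0.0292  0.06  ]
0.065 [ 0.5761 -0.0362  0.0652] [ 0.5779 -0.0291  0.07  ]
0.075 [ 0.5762 -0.0362  0.075 ] [ 0.5784 -0.0288  0.0799]
0.12 [ 0.5761 -0.0363  0.1202] [ 0.5787 -0.0283  0.125 ]
```

{"name": "arm_command", "arguments": {"rows": [{"fingers":-1,"x":0,"y":0,"z":0.015,"ax":0,"ay":0,"az":0},{"fingers":-1,"x":0,"y":0,"z":0,"ax":0,"ay":0,"az":0}]}}

```text
clock: 6.83
tcp_pos: [0.5703, -0.0352, 0.0856]
orientation: [-3.141, -0.011, -0.001]
contact_force: [-0.8, 0.5, -1.0]
grip_width: 0.0142
gripper_force: 20.7
```

{"name": "arm_command", "arguments": {"rows": [{"fingers":-1,"x":0,"y":0,"z":0.012,"ax":0,"ay":0,"az":0},{"fingers":-1,"x":0,"y":0,"z":0.01,"ax":0,"ay":0,"az":0},{"fingers":-1,"x":0,"y":0,"z":0.003,"ax":0,"ay":0,"az":0},{"fingers":-1,"x":0,"y":0,"z":0,"ax":0,"ay":0,"az":0},{"fingers":-1,"x":0,"y":0,"z":0,"ax":0,"ay":0,"az":0}]}}

```text
clock: 7.25
tcp_pos: [0.5701, -0.0355, 0.0603]
orientation: [3.141, 0.009, -0.0]
contact_force: [-0.8, -0.4, -0.3]
grip_width: 0.0145
gripper_force: 20.7
```

{"name": "arm_command", "arguments": {"rows": [{"fingers":-1,"x":0,"y":0,"z":0.001,"ax":0,"ay":0,"az":0},{"fingers":-1,"x":0,"y":0,"z":0.001,"ax":0,"ay":0,"az":0},{"fingers":-1,"x":0,"y":0,"z":0,"ax":0,"ay":0,"az":0}]}}

```text
clock: 7.5
tcp_pos: [0.5702, -0.0353, 0.0584]
orientation: [-3.141, -0.009, -0.0]
contact_force: [-0.2, 0.1, 0.1]
grip_width: 0.0147
gripper_force: 20.7
```

{"name": "arm_command", "arguments": {"rows": [{"fingers":-1,"x":0,"y":0,"z":0.001,"ax":0,"ay":0,"az":0},{"fingers":-1,"x":0,"y":0,"z":0,"ax":0,"ay":0,"az":0}]}}

```text
clock: 7.67
tcp_pos: [0.5701, -0.0353, 0.0573]
orientation: [-3.142, -0.009, 0.0]
contact_force: [-0.2, -0.7, -0.3]
grip_width: 0.014
gripper_force: 20.7
```

{"name": "arm_command", "arguments": {"rows": [{"fingers":-1,"x":0,"y":0,"z":0.0005,"ax":0,"ay":0,"az":0},{"fingers":-1,"x":0,"y":0,"z":0,"ax":0,"ay":0,"az":0}]}}

```text
clock: 7.83
tcp_pos: [0.5702, -0.0353, 0.0569]
orientation: [-3.141, -0.009, -0.0]
contact_force: [-0.6, 0.0, 1.3]
grip_width: 0.0142
gripper_force: 21.0
```

{"name": "arm_command", "arguments": {"rows": [{"fingers":-1,"x":-0.0015,"y":0,"z":0,"ax":0,"ay":0,"az":0},{"fingers":-1,"x":-0.001,"y":0,"z":0,"ax":0,"ay":0,"az":0},{"fingers":-1,"x":0,"y":0,"z":0,"ax":0,"ay":0,"az":0}]}}

```text
clock: 8.08
tcp_pos: [0.5677, -0.0354, 0.0569]
orientation: [3.142, 0.009, 0.001]
contact_force: [0.5, -0.3, 1.0]
grip_width: 0.014
gripper_force: 20.9
```

{"name": "arm_command", "arguments": {"rows": [{"fingers":-1,"x":-0.0007,"y":0,"z":0,"ax":0,"ay":0,"az":0},{"fingers":-1,"x":0,"y":0,"z":0,"ax":0,"ay":0,"az":0}]}}

```text
clock: 8.25
tcp_pos: [0.5671, -0.0354, 0.057]
orientation: [3.142, 0.009, 0.001]
contact_force: [-0.0, 0.7, 1.0]
grip_width: 0.0144
gripper_force: 20.9
```

{"name": "arm_command", "arguments": {"rows": [{"fingers":-1,"x":-0.0005,"y":0,"z":0,"ax":0,"ay":0,"az":0},{"fingers":-1,"x":0,"y":0,"z":0,"ax":0,"ay":0,"az":0}]}}

```text
clock: 8.42
tcp_pos: [0.5667, -0.0354, 0.0569]
orientation: [3.142, 0.009, 0.001]
contact_force: [0.6, -0.2, 2.2]
grip_width: 0.0146
gripper_force: 20.9
```

{"name": "arm_command", "arguments": {"rows": [{"fingers":-1,"x":-0.0005,"y":0,"z":0,"ax":0,"ay":0,"az":0},{"fingers":-1,"x":0,"y":0,"z":0,"ax":0,"ay":0,"az":0}]}}

```text
clock: 8.58
tcp_pos: [0.5662, -0.0354, 0.0569]
orientation: [3.142, 0.009, 0.001]
contact_force: [2.1, 0.5, 2.4]
grip_width: 0.0141
gripper_force: 20.9
```

{"name": "arm_command", "arguments": {"rows": [{"fingers":-1,"x":-0.0004,"y":0,"z":0,"ax":0,"ay":0,"az":0},{"fingers":-1,"x":0,"y":0,"z":0,"ax":0,"ay":0,"az":0}]}}

```text
clock: 8.75
tcp_pos: [0.5657, -0.0354, 0.0569]
orientation: [3.142, 0.009, 0.001]
contact_force: [2.2, 1.1, 2.1]
grip_width: 0.0144
gripper_force: 20.9
```

{"name": "arm_command", "arguments": {"rows": [{"fingers":-1,"x":0.0009,"y":0,"z":-0.0003,"ax":0,"ay":0,"az":0},{"fingers":-1,"x":0,"y":0.005,"z":0,"ax":0,"ay":0,"az":0},{"fingers":-1,"x":0,"y":0.006,"z":0,"ax":0,"ay":0,"az":0},{"fingers":-1,"x":0,"y":0.006,"z":0,"ax":0,"ay":0,"az":0},{"fingers":-1,"x":0,"y":0.006,"z":0,"ax":0,"ay":0,"az":0},{"fingers":-1,"x":0,"y":0.006,"z":0,"ax":0,"ay":0,"az":0},{"fingers":-1,"x":0,"y":0.006,"z":0,"ax":0,"ay":0,"az":0},{"fingers":-1,"x":0,"y":0.006,"z":0,"ax":0,"ay":0,"az":0},{"fingers":-1,"x":0,"y":0.004,"z":0,"ax":0,"ay":0,"az":0},{"fingers":-1,"x":0,"y":0,"z":0,"ax":0,"ay":0,"az":0}]}}

```text
clock: 9.58
tcp_pos: [0.5664, -0.0821, 0.0571]
orientation: [3.141, 0.006, -0.0]
contact_force: [-0.4, -0.3, -0.3]
grip_width: 0.0146
gripper_force: 20.7
```

```bash
python3 -c "
from h import *
st()"
```

```text
t 9.58 tcp [ 0.5664 -0.0821  0.0571] yaw_y -89.77 zt [-0.    -0.001 -1.   ] F [-0.39 -0.33 -0.27] M [ 0.01 -0.02  0.06] w 0.0146 gf 20.7
```

{"name": "arm_command", "arguments": {"rows": [{"fingers":-1,"x":0.0003,"y":0.005,"z":0,"ax":0,"ay":0,"az":0},{"fingers":-1,"x":0.0001,"y":0.006,"z":0,"ax":0,"ay":0,"az":0},{"fingers":-1,"x":0.0001,"y":0.006,"z":0,"ax":0,"ay":0,"az":0},{"fingers":-1,"x":0.0001,"y":0.006,"z":0,"ax":0,"ay":0,"az":0},{"fingers":-1,"x":0.0001,"y":0.006,"z":0,"ax":0,"ay":0,"az":0},{"fingers":-1,"x":0.0001,"y":0.006,"z":0,"ax":0,"ay":0,"az":0},{"fingers":-1,"x":0.0001,"y":0.006,"z":0,"ax":0,"ay":0,"az":0},{"fingers":-1,"x":0,"y":0.004,"z":0,"ax":0,"ay":0,"az":0},{"fingers":-1,"x":0,"y":0,"z":0,"ax":0,"ay":0,"az":0},{"fingers":-1,"x":0,"y":0,"z":0,"ax":0,"ay":0,"az":0}]}}

```text
clock: 10.42
tcp_pos: [0.5678, -0.1256, 0.0571]
orientation: [-3.141, -0.009, 0.0]
contact_force: [-0.9, 0.1, -0.6]
grip_width: 0.014
gripper_force: 20.7
```

{"name": "arm_command", "arguments": {"rows": [{"fingers":-1,"x":0,"y":0.003,"z":0,"ax":0,"ay":0,"az":0},{"fingers":-1,"x":0,"y":0.003,"z":0,"ax":0,"ay":0,"az":0},{"fingers":-1,"x":0,"y":0.002,"z":0,"ax":0,"ay":0,"az":0},{"fingers":-1,"x":0,"y":0,"z":0,"ax":0,"ay":0,"az":0}]}}

```text
clock: 10.75
tcp_pos: [0.5679, -0.134, 0.0572]
orientation: [3.141, 0.009, 0.0]
contact_force: [1.0, -1.4, -0.4]
grip_width: 0.0145
gripper_force: 20.7
```

```bash
python3 -c "
from h import *
st()"
```

```text
t 10.75 tcp [ 0.5679 -0.134   0.0572] yaw_y -89.69 zt [ 0. -0. -1.] F [ 1.03 -1.4  -0.43] M [ 0.01 -0.03  0.02] w 0.0145 gf 20.7
```

{"name": "arm_command", "arguments": {"rows": [{"fingers":-1,"x":0,"y":0.002,"z":0,"ax":0,"ay":0,"az":0},{"fingers":-1,"x":0,"y":0.002,"z":0,"ax":0,"ay":0,"az":0},{"fingers":-1,"x":0,"y":0,"z":0,"ax":0,"ay":0,"az":0}]}}

```text
clock: 11.0
tcp_pos: [0.5679, -0.1379, 0.0571]
orientation: [3.141, 0.009, 0.0]
contact_force: [0.6, 0.7, -1.0]
grip_width: 0.0139
gripper_force: 20.7
```

{"name": "arm_command", "arguments": {"rows": [{"fingers":-1,"x":0,"y":0.002,"z":0,"ax":0,"ay":0,"az":0},{"fingers":-1,"x":0,"y":0.001,"z":0,"ax":0,"ay":0,"az":0},{"fingers":-1,"x":0,"y":0,"z":0,"ax":0,"ay":0,"az":0}]}}

```text
clock: 11.25
tcp_pos: [0.5678, -0.1407, 0.0571]
orientation: [3.141, 0.009, -0.0]
contact_force: [-0.5, 0.5, -0.5]
grip_width: 0.0142
gripper_force: 20.7
```

{"name": "arm_command", "arguments": {"rows": [{"fingers":-1,"x":0,"y":0.001,"z":0,"ax":0,"ay":0,"az":0},{"fingers":-1,"x":0,"y":0.001,"z":0,"ax":0,"ay":0,"az":0},{"fingers":-1,"x":0,"y":0,"z":0,"ax":0,"ay":0,"az":0}]}}

```text
clock: 11.5
tcp_pos: [0.5678, -0.1425, 0.057]
orientation: [-3.142, -0.009, 0.0]
contact_force: [-0.9, -0.5, -0.9]
grip_width: 0.0147
gripper_force: 20.7
```

{"name": "arm_command", "arguments": {"rows": [{"fingers":-1,"x":0,"y":0.001,"z":0.0003,"ax":0,"ay":0,"az":0},{"fingers":-1,"x":0,"y":0.0005,"z":0,"ax":0,"ay":0,"az":0},{"fingers":-1,"x":0,"y":0,"z":0,"ax":0,"ay":0,"az":0}]}}

```text
clock: 11.75
tcp_pos: [0.5678, -0.1428, 0.0569]
orientation: [-3.14, -0.01, 0.001]
contact_force: [-2.5, 4.4, 5.3]
grip_width: 0.0142
gripper_force: 21.3
```

{"name": "arm_command", "arguments": {"rows": [{"fingers":-1,"x":0,"y":0.001,"z":0,"ax":0,"ay":0,"az":0},{"fingers":-1,"x":0,"y":0.0005,"z":0,"ax":0,"ay":0,"az":0},{"fingers":-1,"x":0,"y":0,"z":0,"ax":0,"ay":0,"az":0}]}}

```text
clock: 12.0
tcp_pos: [0.5679, -0.1434, 0.0569]
orientation: [-3.138, -0.011, 0.002]
contact_force: [-2.0, 6.4, 7.7]
grip_width: 0.0148
gripper_force: 21.8
```

{"name": "arm_command", "arguments": {"rows": [{"fingers":-1,"x":0,"y":0.0005,"z":0,"ax":0,"ay":0,"az":0},{"fingers":-1,"x":0,"y":0.0005,"z":0,"ax":0,"ay":0,"az":0},{"fingers":-1,"x":0,"y":0,"z":0,"ax":0,"ay":0,"az":0}]}}

```text
clock: 12.25
tcp_pos: [0.5679, -0.1438, 0.0569]
orientation: [-3.137, -0.012, 0.002]
contact_force: [-3.4, 7.2, 7.4]
grip_width: 0.0146
gripper_force: 22.1
```

{"name": "arm_command", "arguments": {"rows": [{"fingers":-1,"x":0.0005,"y":-0.001,"z":-0.0003,"ax":0,"ay":0,"az":0},{"fingers":-1,"x":0,"y":-0.0005,"z":0,"ax":0,"ay":0,"az":0},{"fingers":-1,"x":0,"y":0,"z":0,"ax":0,"ay":0,"az":0}]}}

```text
clock: 12.5
tcp_pos: [0.5679, -0.1437, 0.0569]
orientation: [-3.14, -0.01, 0.002]
contact_force: [-4.3, 5.8, 4.4]
grip_width: 0.0143
gripper_force: 21.3
```

Run:
```python
from h import *
o,R=st();f=r.grab_frame("wrist");save(f,"w4");np.savez("w4.npz",**f)
W=cloud(f);v,u=np.mgrid[:400,:640]
hsv=cv2.cvtColor(f["frame"],cv2.COLOR_RGB2HSV)
m=(hsv[...,1]>120)&(hsv[...,0]<12)&(v>210)&(v<345)&(abs(u-320)<24)
q=W[m]
for a in(.035,.045,.055,.065,.075,.085):
    k=q[abs(q[:,2]-a)<.005]; print(a,len(k),k.mean(0).round(4),k.max(0).round(4)) if len(k) else 0
```

```text
t 12.5 tcp [ 0.5679 -0.1437  0.0569] yaw_y -89.62 zt [-0.001  0.002 -1.   ] F [-4.3   5.75  4.39] M [1.26 0.78 0.02] w 0.0143 gf 21.3
0.035 258 [ 0.5743 -0.1442  0.0351] [ 0.5765 -0.1369  0.04  ]
0.045 297 [ 0.5744 -0.1442  0.0452] [ 0.5767 -0.1373  0.05  ]
0.055 365 [ 0.5745 -0.1444  0.0552] [ 0.5766 -0.1373  0.06  ]
0.065 444 [ 0.5746 -0.1443  0.0652] [ 0.5771 -0.1373  0.07  ]
0.075 556 [ 0.5745 -0.1444  0.0752] [ 0.577  -0.1371  0.08  ]
0.085 715 [ 0.5746 -0.1443  0.0852] [ 0.5771 -0.1358  0.09  ]
```

View pics/w4.png

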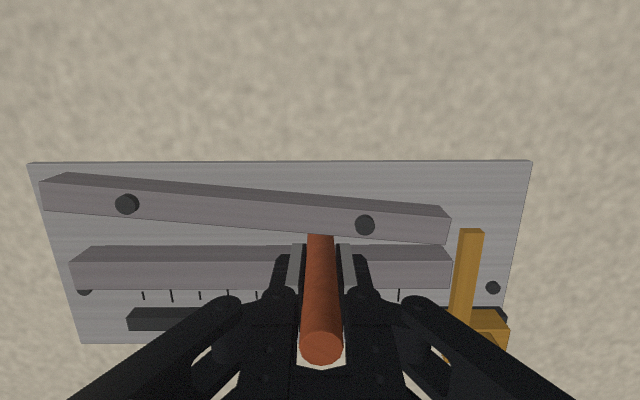

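The rod is upright, with its axis constant to 0.3 mm over its height. It is seated between the bars at (320,240). The gripper feels a sideways load of −4 N in X, so I'll relax that toward the fence and then push forward again.

{"name": "arm_command", "arguments": {"rows": [{"fingers":-1,"x":-0.001,"y":0,"z":0,"ax":0,"ay":0,"az":0},{"fingers":-1,"x":-0.0005,"y":0,"z":0,"ax":0,"ay":0,"az":0},{"fingers":-1,"x":0,"y":0,"z":0,"ax":0,"ay":0,"az":0}]}}

```text
clock: 12.8
tcp_pos: [0.5672, -0.1458, 0.0572]
orientation: [3.14, 0.008, 0.001]
contact_force: [-0.1, 0.5, -0.3]
grip_width: 0.0145
gripper_force: 20.7
```

{"name": "arm_command", "arguments": {"rows": [{"fingers":-1,"x":-0.0005,"y":0,"z":0,"ax":0,"ay":0,"az":0},{"fingers":-1,"x":0,"y":0,"z":0,"ax":0,"ay":0,"az":0}]}}

```text
clock: 12.97
tcp_pos: [0.5669, -0.1456, 0.0572]
orientation: [3.14, 0.009, 0.002]
contact_force: [0.7, -0.0, -1.3]
grip_width: 0.0145
gripper_force: 20.7
```

{"name": "arm_command", "arguments": {"rows": [{"fingers":-1,"x":-0.0005,"y":0,"z":0.0002,"ax":0,"ay":0,"az":0},{"fingers":-1,"x":0,"y":0,"z":0,"ax":0,"ay":0,"az":0}]}}

```text
clock: 13.13
tcp_pos: [0.5667, -0.1454, 0.0572]
orientation: [3.141, 0.009, 0.003]
contact_force: [1.6, -2.1, 0.1]
grip_width: 0.0145
gripper_force: 20.7
```

{"name": "arm_command", "arguments": {"rows": [{"fingers":-1,"x":-0.0003,"y":0,"z":0,"ax":0,"ay":0,"az":0},{"fingers":-1,"x":0,"y":0,"z":0,"ax":0,"ay":0,"az":0}]}}

```text
clock: 13.3
tcp_pos: [0.5666, -0.1454, 0.0572]
orientation: [3.141, 0.009, 0.003]
contact_force: [3.5, -1.7, -0.7]
grip_width: 0.0143
gripper_force: 20.7
```

{"name": "arm_command", "arguments": {"rows": [{"fingers":-1,"x":0.0004,"y":0.001,"z":0,"ax":0,"ay":0,"az":0},{"fingers":-1,"x":0,"y":0.0005,"z":0,"ax":0,"ay":0,"az":0},{"fingers":-1,"x":0,"y":0,"z":0,"ax":0,"ay":0,"az":0}]}}

```text
clock: 13.55
tcp_pos: [0.5666, -0.1458, 0.0571]
orientation: [-3.141, -0.01, -0.001]
contact_force: [3.3, 1.5, 1.2]
grip_width: 0.0149
gripper_force: 20.9
```

{"name": "arm_command", "arguments": {"rows": [{"fingers":-1,"x":0,"y":0.0005,"z":0,"ax":0,"ay":0,"az":0},{"fingers":-1,"x":0,"y":0.0005,"z":0,"ax":0,"ay":0,"az":0},{"fingers":-1,"x":0,"y":0,"z":0,"ax":0,"ay":0,"az":0}]}}

```text
clock: 13.8
tcp_pos: [0.5666, -0.1465, 0.057]
orientation: [-3.14, -0.01, -0.001]
contact_force: [4.2, 2.6, 0.9]
grip_width: 0.0143
gripper_force: 21.0
```

{"name": "arm_command", "arguments": {"rows": [{"fingers":-1,"x":0.0006,"y":0.0005,"z":0,"ax":0,"ay":0,"az":0},{"fingers":-1,"x":0,"y":0.0005,"z":0,"ax":0,"ay":0,"az":0},{"fingers":-1,"x":0,"y":0,"z":0,"ax":0,"ay":0,"az":0}]}}

```text
clock: 14.05
tcp_pos: [0.5667, -0.1472, 0.0569]
orientation: [-3.14, -0.01, 0.001]
contact_force: [2.1, 4.8, 3.8]
grip_width: 0.014
gripper_force: 21.3
```

{"name": "arm_command", "arguments": {"rows": [{"fingers":-1,"x":0.0003,"y":0.0005,"z":0,"ax":0,"ay":0,"az":0},{"fingers":-1,"x":0,"y":0.0003,"z":0,"ax":0,"ay":0,"az":0},{"fingers":-1,"x":0,"y":0,"z":0,"ax":0,"ay":0,"az":0}]}}

```text
clock: 14.3
tcp_pos: [0.5668, -0.148, 0.0569]
orientation: [-3.139, -0.01, 0.001]
contact_force: [2.1, 4.2, 4.2]
grip_width: 0.0142
gripper_force: 21.4
```

{"name": "arm_command", "arguments": {"rows": [{"fingers":-1,"x":0.0004,"y":0.0005,"z":-0.0003,"ax":0,"ay":0,"az":0},{"fingers":-1,"x":0,"y":0.0005,"z":0,"ax":0,"ay":0,"az":0},{"fingers":-1,"x":0,"y":0,"z":0,"ax":0,"ay":0,"az":0}]}}

```text
clock: 14.55
tcp_pos: [0.5669, -0.1504, 0.057]
orientation: [3.142, 0.009, -0.001]
contact_force: [1.9, 2.0, 0.7]
grip_width: 0.0145
gripper_force: 20.8
```

```bash
cat > rod.py <<'E'
from h import *
import sys
o,R=st();f=r.grab_frame("wrist");save(f,sys.argv[1]);np.savez(sys.argv[1]+".npz",**f)
W=cloud(f);v,u=np.mgrid[:400,:640]
hsv=cv2.cvtColor(f["frame"],cv2.COLOR_RGB2HSV)
m=(hsv[...,1]>120)&(hsv[...,0]<12)&(hsv[...,2]>40)&(np.hypot(W[...,0]-.568,W[...,1]+.147)<.03)
q=W[m]
for a in(.035,.05,.065,.08):
    k=q[abs(q[:,2]-a)<.006]; print(a,len(k),k.mean(0).round(4)) if len(k) else 0
k=q[q[:,2]>.094];print("top",len(k),k.mean(0).round(4),np.ptp(k,0).round(4)) if len(k) else 0
E
python3 rod.py w5
```

```text
t 14.55 tcp [ 0.5669 -0.1504  0.057 ] yaw_y -89.68 zt [-0.001 -0.    -1.   ] F [1.91 2.05 0.68] M [ 0.45 -0.47 -0.02] w 0.0145 gf 20.8
0.035 310 [ 0.5735 -0.151   0.0353]
0.05 405 [ 0.5736 -0.151   0.0501]
0.065 544 [ 0.5735 -0.1511  0.0653]
0.08 775 [ 0.5734 -0.1511  0.0803]
top 1413 [ 0.569  -0.1512  0.0965] [0.0156 0.0144 0.0044]
```

{"name": "arm_command", "arguments": {"rows": [{"fingers":-1,"x":0.0004,"y":0.0005,"z":0,"ax":0,"ay":0,"az":0},{"fingers":-1,"x":0,"y":0.0005,"z":0,"ax":0,"ay":0,"az":0},{"fingers":-1,"x":0,"y":0,"z":0,"ax":0,"ay":0,"az":0}]}}

```text
clock: 14.85
tcp_pos: [0.5671, -0.1509, 0.0569]
orientation: [-3.141, -0.009, 0.002]
contact_force: [0.7, 3.7, 2.4]
grip_width: 0.0148
gripper_force: 21.0
```

{"name": "arm_command", "arguments": {"rows": [{"fingers":-1,"x":0,"y":0.0005,"z":0,"ax":0,"ay":0,"az":0},{"fingers":-1,"x":0,"y":0.0005,"z":0,"ax":0,"ay":0,"az":0},{"fingers":-1,"x":0,"y":0,"z":0,"ax":0,"ay":0,"az":0}]}}

```text
clock: 15.1
tcp_pos: [0.5672, -0.1513, 0.057]
orientation: [-3.14, -0.01, 0.002]
contact_force: [-1.2, 5.3, 4.2]
grip_width: 0.0143
gripper_force: 21.3
```

{"name": "arm_command", "arguments": {"rows": [{"fingers":-1,"x":-0.0005,"y":0,"z":-0.0002,"ax":0,"ay":0,"az":0},{"fingers":-1,"x":0,"y":0.0005,"z":0,"ax":0,"ay":0,"az":0},{"fingers":-1,"x":0,"y":0,"z":0,"ax":0,"ay":0,"az":0}]}}

```text
clock: 15.35
tcp_pos: [0.567, -0.1519, 0.057]
orientation: [-3.14, -0.01, 0.002]
contact_force: [-1.4, 5.7, -0.5]
grip_width: 0.0145
gripper_force: 20.9
```

{"name": "arm_command", "arguments": {"rows": [{"fingers":-1,"x":0,"y":0.0005,"z":0,"ax":0,"ay":0,"az":0},{"fingers":-1,"x":0,"y":0,"z":0,"ax":0,"ay":0,"az":0},{"fingers":-1,"x":0,"y":0,"z":0,"ax":0,"ay":0,"az":0}]}}

```text
clock: 15.6
tcp_pos: [0.567, -0.1521, 0.057]
orientation: [-3.14, -0.011, 0.002]
contact_force: [0.2, 5.9, 0.3]
grip_width: 0.0148
gripper_force: 21.0
```

{"name": "arm_command", "arguments": {"rows": [{"fingers":-1,"x":0,"y":0.0005,"z":0,"ax":0,"ay":0,"az":0},{"fingers":-1,"x":0,"y":0,"z":0,"ax":0,"ay":0,"az":0}]}}

```text
clock: 15.77
tcp_pos: [0.567, -0.1523, 0.057]
orientation: [-3.139, -0.011, 0.002]
contact_force: [-0.3, 6.3, 0.9]
grip_width: 0.0145
gripper_force: 21.1
```

{"name": "arm_command", "arguments": {"rows": [{"fingers":-1,"x":0,"y":-0.0008,"z":0,"ax":0,"ay":0,"az":0},{"fingers":-1,"x":0,"y":-0.0004,"z":0,"ax":0,"ay":0,"az":0},{"fingers":-1,"x":0,"y":0,"z":0,"ax":0,"ay":0,"az":0}]}}

```text
clock: 16.02
tcp_pos: [0.567, -0.1521, 0.057]
orientation: [-3.141, -0.01, 0.001]
contact_force: [-1.2, 5.1, -1.9]
grip_width: 0.0146
gripper_force: 20.8
```

{"name": "arm_command", "arguments": {"rows": [{"fingers":-1,"x":0,"y":-0.0006,"z":0,"ax":0,"ay":0,"az":0},{"fingers":-1,"x":0,"y":-0.0004,"z":0,"ax":0,"ay":0,"az":0},{"fingers":-1,"x":0,"y":0,"z":0,"ax":0,"ay":0,"az":0}]}}

```text
clock: 16.27
tcp_pos: [0.5669, -0.1519, 0.0571]
orientation: [3.141, 0.009, -0.001]
contact_force: [-0.2, 2.7, -6.0]
grip_width: 0.0142
gripper_force: 20.4
```

{"name": "arm_command", "arguments": {"rows": [{"fingers":-0.55,"x":0,"y":0,"z":0,"ax":0,"ay":0,"az":0},{"fingers":-0.5,"x":0,"y":0,"z":0,"ax":0,"ay":0,"az":0},{"fingers":-0.2,"x":0,"y":0,"z":0,"ax":0,"ay":0,"az":0},{"fingers":0,"x":0,"y":0,"z":0,"ax":0,"ay":0,"az":0},{"fingers":0,"x":0,"y":0,"z":0,"ax":0,"ay":0,"az":0}]}}

```text
clock: 16.68
tcp_pos: [0.5675, -0.152, 0.0577]
orientation: [3.141, 0.009, 0.001]
contact_force: [1.1, -0.8, 0.7]
grip_width: 0.0426
gripper_force: 0.0
```

```bash
python3 rod.py w6
```

```text
t 16.68 tcp [ 0.5675 -0.152   0.0577] yaw_y -89.68 zt [ 0.001 -0.001 -1.   ] F [ 1.07 -0.8   0.66] M [ 0.02 -0.02 -0.03] w 0.0426 gf 0.0
0.035 304 [ 0.5735 -0.1525  0.0353]
0.05 401 [ 0.5735 -0.1526  0.0502]
0.065 538 [ 0.5735 -0.1525  0.0652]
0.08 754 [ 0.5735 -0.1525  0.0802]
top 1407 [ 0.5691 -0.1528  0.0966] [0.0163 0.0145 0.0044]
```

View pics/w6.png

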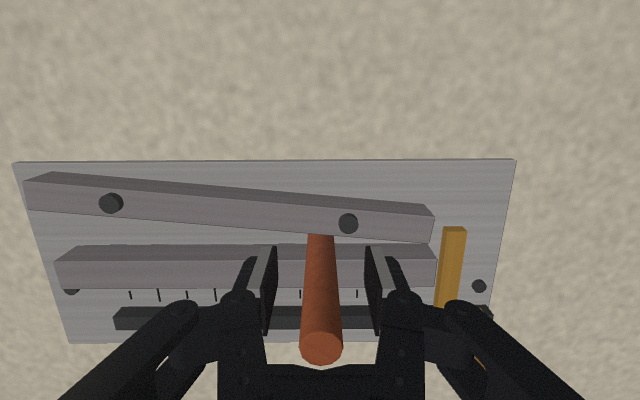

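The rod is standing free and upright between the open fingers, at (320,240–360). Its axis is constant over its height, so it is wedged. Next I'll measure the arm edge, lift, and go to the tab.

Run:
```python
from h import *
for n in("w2","w4","w6"):
    f=dict(np.load(n+".npz"));W=cloud(f);hsv=cv2.cvtColor(f["frame"],cv2.COLOR_RGB2HSV)
    m=(hsv[...,1]>120)&(hsv[...,0]>12)&(hsv[...,0]<30)&(W[...,2]>.030)&(W[...,2]<.039)&(W[...,0]>.552)&(W[...,0]<.585)&(W[...,1]<-.18)
    p=W[m]*1000;rc=cv2.minAreaRect(p[:,:2].astype(np.float32));print(n,len(p),np.round(cv2.boxPoints(rc),1).tolist(),np.round(np.percentile(p[:,1],[1,99]),1))
```

```text
w2 456 [[552.0999755859375, -214.1999969482422], [552.2000122070312, -225.60000610351562], [582.7000122070312, -225.39999389648438], [582.5999755859375, -214.0]] [-225.  -214.2]
w4 1360 [[551.9000244140625, -214.8000030517578], [552.2000122070312, -226.39999389648438], [582.7999877929688, -225.6999969482422], [582.5, -214.10000610351562]] [-225.2 -214.7]
w6 1322 [[552.0, -214.6999969482422], [552.0999755859375, -225.8000030517578], [582.7000122070312, -225.5], [582.5999755859375, -214.5]] [-225.2 -214.8]
```

{"name": "arm_command", "arguments": {"rows": [{"fingers":0,"x":0,"y":0,"z":-0.01,"ax":0,"ay":0,"az":0},{"fingers":0,"x":0,"y":0,"z":-0.02,"ax":0,"ay":0,"az":0},{"fingers":0,"x":0,"y":0,"z":-0.03,"ax":0,"ay":0,"az":0},{"fingers":0,"x":0,"y":0,"z":-0.03,"ax":0,"ay":0,"az":0},{"fingers":0,"x":0,"y":0,"z":-0.02,"ax":0,"ay":0,"az":0},{"fingers":0,"x":0,"y":0,"z":0,"ax":0,"ay":0,"az":0}]}}

```text
clock: 17.23
tcp_pos: [0.5697, -0.1529, 0.1724]
orientation: [3.14, 0.008, 0.012]
contact_force: [1.2, -0.4, 0.0]
grip_width: 0.0429
gripper_force: 0.0
```

{"name": "arm_command", "arguments": {"rows": [{"fingers":0,"x":-0.014,"y":0.02,"z":0,"ax":0,"ay":0,"az":0},{"fingers":0,"x":-0.014,"y":0.02,"z":0,"ax":0,"ay":0,"az":0},{"fingers":0,"x":-0.014,"y":0.02,"z":0,"ax":0,"ay":0,"az":0},{"fingers":0,"x":-0.013,"y":0.02,"z":0,"ax":0,"ay":0,"az":0},{"fingers":0,"x":0,"y":0,"z":0,"ax":0,"ay":0,"az":0}]}}

```text
clock: 17.65
tcp_pos: [0.5091, -0.2366, 0.168]
orientation: [3.14, -0.002, -0.001]
contact_force: [-0.8, -0.8, 1.1]
grip_width: 0.0431
gripper_force: 0.0
```

```bash
python3 rod.py w7
python3 - <<'E'
from h import *
f=dict(np.load("w7.npz"));W=cloud(f);hsv=cv2.cvtColor(f["frame"],cv2.COLOR_RGB2HSV)
b=(hsv[...,1]>110)&(hsv[...,0]>12)&(hsv[...,0]<32)
m=b&(W[...,2]>.088)&(W[...,2]<.102)&(W[...,1]<-.2);p=W[m]*1000
if len(p): print("tab",len(p),cv2.minAreaRect(p[:,:2].astype(np.float32)))
E
```

```text
t 17.65 tcp [ 0.5091 -0.2366  0.168 ] yaw_y -90.07 zt [-0.001 -0.002 -1.   ] F [-0.79 -0.81  1.12] M [ 0.02 -0.01  0.03] w 0.0431 gf 0.0
0.035 61 [ 0.5696 -0.1579  0.0348]
0.05 75 [ 0.5689 -0.1582  0.0505]
0.065 95 [ 0.5696 -0.1581  0.0651]
0.08 121 [ 0.5696 -0.1581  0.0802]
top 497 [ 0.568  -0.1533  0.0969] [0.0141 0.0148 0.0046]
tab 603 ((511.9217529296875, -232.77532958984375), (21.536521911621094, 11.280386924743652), 0.1443144679069519)
```

View pics/w7.png

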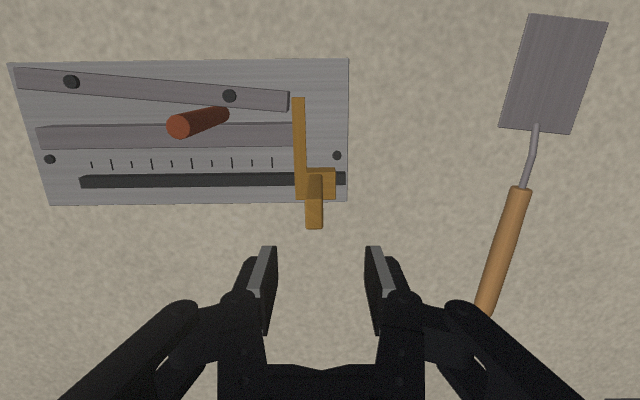

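The rod still stands at (180–225, 110–125), the marker arm is at (299,145) and the tab top at (314,225). The marker has to travel about 55 mm. Now I'll grip the tab.

{"name": "arm_command", "arguments": {"rows": [{"fingers":0,"x":0.003,"y":-0.0042,"z":0.02,"ax":0,"ay":0,"az":0},{"fingers":0,"x":0,"y":0,"z":0.03,"ax":0,"ay":0,"az":0},{"fingers":0,"x":0,"y":0,"z":0.03,"ax":0,"ay":0,"az":0},{"fingers":0,"x":0,"y":0,"z":0.02,"ax":0,"ay":0,"az":0},{"fingers":0,"x":0,"y":0,"z":0,"ax":0,"ay":0,"az":0},{"fingers":0,"x":0,"y":0,"z":0,"ax":0,"ay":0,"az":0}]}}

```text
clock: 18.2
tcp_pos: [0.5156, -0.2268, 0.0668]
orientation: [-3.141, -0.01, 0.003]
contact_force: [-0.3, -0.2, 0.6]
grip_width: 0.0425
gripper_force: 0.0
```

{"name": "arm_command", "arguments": {"grip_force": 20, "rows": [{"fingers":-0.5,"x":0,"y":0,"z":0,"ax":0,"ay":0,"az":0},{"fingers":-1,"x":0,"y":0,"z":0,"ax":0,"ay":0,"az":0},{"fingers":-1,"x":0,"y":0,"z":0,"ax":0,"ay":0,"az":0},{"fingers":-1,"x":0,"y":0,"z":0,"ax":0,"ay":0,"az":0},{"fingers":-1,"x":0,"y":0,"z":0,"ax":0,"ay":0,"az":0},{"fingers":-1,"x":0,"y":0,"z":0,"ax":0,"ay":0,"az":0}]}}

```text
clock: 18.7
tcp_pos: [0.5169, -0.2282, 0.069]
orientation: [3.141, 0.01, 0.005]
contact_force: [-0.5, -0.0, 6.8]
grip_width: 0.0117
gripper_force: 26.2
```

```bash
python3 -c "
from h import *
st()"
```

```text
t 18.7 tcp [ 0.5169 -0.2282  0.069 ] yaw_y -89.65 zt [ 0.003 -0.001 -1.   ] F [-0.47 -0.04  6.78] M [0.04 0.06 0.11] w 0.0117 gf 26.2
```

{"name": "arm_command", "arguments": {"rows": [{"fingers":-1,"x":0,"y":0,"z":-0.0022,"ax":0,"ay":0,"az":0},{"fingers":-1,"x":0,"y":-0.004,"z":0,"ax":0,"ay":0,"az":0},{"fingers":-1,"x":0,"y":-0.006,"z":0,"ax":0,"ay":0,"az":0},{"fingers":-1,"x":0,"y":-0.006,"z":0,"ax":0,"ay":0,"az":0},{"fingers":-1,"x":0,"y":-0.006,"z":0,"ax":0,"ay":0,"az":0},{"fingers":-1,"x":0,"y":-0.005,"z":0,"ax":0,"ay":0,"az":0},{"fingers":-1,"x":0,"y":-0.003,"z":0,"ax":0,"ay":0,"az":0},{"fingers":-1,"x":0,"y":0,"z":0,"ax":0,"ay":0,"az":0}]}}

```text
clock: 19.37
tcp_pos: [0.5163, -0.1959, 0.0693]
orientation: [-3.141, -0.012, -0.001]
contact_force: [5.2, 0.9, -12.9]
grip_width: 0.0118
gripper_force: 23.5
```

```bash
cat > gap.py <<'E'
from h import *
import sys
o,R=st();f=r.grab_frame("wrist");save(f,sys.argv[1]);np.savez(sys.argv[1]+".npz",**f)
W=cloud(f);hsv=cv2.cvtColor(f["frame"],cv2.COLOR_RGB2HSV)
b=(hsv[...,1]>110)&(hsv[...,0]>12)&(hsv[...,0]<32)
m=b&(W[...,2]>.030)&(W[...,2]<.039)&(W[...,0]>.555)&(W[...,0]<.585);p=W[m]*1000
if len(p): print("arm edge Y",len(p),np.percentile(p[:,1],[1,97,99]).round(1))
c=(hsv[...,1]>110)&(hsv[...,0]<12)&(np.hypot(W[...,0]-.568,W[...,1]+.152)<.03)
q=W[c&(W[...,2]>.094)]*1000;print("rod top",len(q),((q.min(0)+q.max(0))/2).round(1),q.mean(0).round(1))
q=W[c&(W[...,2]>.028)&(W[...,2]<.05)]*1000;print("rod low",len(q),q.mean(0).round(1),np.percentile(q[:,1],[2,98]).round(1) if len(q) else 0)
E
python3 gap.py w8
```

```text
t 19.37 tcp [ 0.5163 -0.1959  0.0693] yaw_y -89.55 zt [ 0.001  0.001 -1.   ] F [  5.17   0.92 -12.94] M [ 0.25 -1.22  0.03] w 0.0118 gf 23.5
arm edge Y 1124 [-189.  -179.4 -179.1]
rod top 1725 [ 568.  -152.9   96.5] [ 568.3 -153.4   96.8]
rod low 385 [ 571.3 -157.3   39.7] [-160.1 -150.4]
```

{"name": "arm_command", "arguments": {"rows": [{"fingers":-1,"x":0.0008,"y":0,"z":0.0014,"ax":0,"ay":0,"az":0},{"fingers":-1,"x":0,"y":-0.004,"z":0,"ax":0,"ay":0,"az":0},{"fingers":-1,"x":0,"y":-0.004,"z":0,"ax":0,"ay":0,"az":0},{"fingers":-1,"x":0,"y":-0.004,"z":0,"ax":0,"ay":0,"az":0},{"fingers":-1,"x":0,"y":-0.002,"z":0,"ax":0,"ay":0,"az":0},{"fingers":-1,"x":0,"y":0,"z":0,"ax":0,"ay":0,"az":0},{"fingers":-1,"x":0,"y":0,"z":0,"ax":0,"ay":0,"az":0}]}}

```text
clock: 20.0
tcp_pos: [0.5163, -0.1835, 0.0691]
orientation: [-3.141, -0.009, -0.001]
contact_force: [-1.2, 0.6, 9.0]
grip_width: 0.0116
gripper_force: 26.4
```

```bash
python3 gap.py w9
```

```text
t 20.0 tcp [ 0.5163 -0.1835  0.0691] yaw_y -89.66 zt [ 0.     0.001 -1.   ] F [-1.24  0.6   9.05] M [0.1  0.39 0.08] w 0.0116 gf 26.4
arm edge Y 1117 [-176.6 -166.9 -166.7]
rod top 1692 [ 567.9 -153.    96.8] [ 568.3 -153.3   96.8]
rod low 314 [ 572.  -156.6   39.7] [-160.1 -149.8]
```

{"name": "arm_command", "arguments": {"rows": [{"fingers":-1,"x":0,"y":-0.002,"z":-0.0006,"ax":0,"ay":0,"az":0},{"fingers":-1,"x":0,"y":-0.002,"z":0,"ax":0,"ay":0,"az":0},{"fingers":-1,"x":0,"y":0,"z":0,"ax":0,"ay":0,"az":0},{"fingers":-1,"x":0,"y":0,"z":0,"ax":0,"ay":0,"az":0}]}}

```text
clock: 20.38
tcp_pos: [0.5163, -0.1792, 0.0692]
orientation: [-3.141, -0.01, -0.0]
contact_force: [-1.0, -0.2, 5.4]
grip_width: 0.0118
gripper_force: 26.0
```

{"name": "arm_command", "arguments": {"rows": [{"fingers":-1,"x":0,"y":-0.001,"z":0,"ax":0,"ay":0,"az":0},{"fingers":-1,"x":0,"y":0,"z":0,"ax":0,"ay":0,"az":0}]}}

```text
clock: 20.55
tcp_pos: [0.5162, -0.1785, 0.0692]
orientation: [-3.141, -0.009, -0.0]
contact_force: [-1.0, 0.2, 6.7]
grip_width: 0.0115
gripper_force: 26.1
```

```bash
python3 gap.py w10
```

```text
t 20.55 tcp [ 0.5162 -0.1785  0.0692] yaw_y -89.66 zt [ 0.  0. -1.] F [-0.99  0.19  6.74] M [-0.13  0.21  0.1 ] w 0.0115 gf 26.1
arm edge Y 1119 [-171.6 -161.9 -161.7]
rod top 1674 [ 567.9 -153.    96.5] [ 568.3 -153.2   96.9]
rod low 278 [ 572.3 -156.4   40. ] [-160.  -149.7]
```

{"name": "arm_command", "arguments": {"rows": [{"fingers":-1,"x":0,"y":-0.0005,"z":0,"ax":0,"ay":0,"az":0},{"fingers":-1,"x":0,"y":-0.0005,"z":0,"ax":0,"ay":0,"az":0},{"fingers":-1,"x":0,"y":0,"z":0,"ax":0,"ay":0,"az":0}]}}

```text
clock: 20.85
tcp_pos: [0.5162, -0.1777, 0.0692]
orientation: [3.141, 0.009, 0.0]
contact_force: [-1.2, -1.0, 5.7]
grip_width: 0.0117
gripper_force: 26.1
```

{"name": "arm_command", "arguments": {"rows": [{"fingers":-1,"x":0,"y":-0.0003,"z":0,"ax":0,"ay":0,"az":0},{"fingers":-1,"x":0,"y":0,"z":0,"ax":0,"ay":0,"az":0}]}}

```text
clock: 21.02
tcp_pos: [0.5162, -0.1775, 0.0692]
orientation: [3.141, 0.009, 0.0]
contact_force: [-0.5, -0.6, 6.2]
grip_width: 0.0118
gripper_force: 26.0
```

```bash
python3 gap.py w11
```

```text
t 21.02 tcp [ 0.5162 -0.1775  0.0692] yaw_y -89.67 zt [ 0. -0. -1.] F [-0.51 -0.64  6.2 ] M [-0.18  0.23  0.14] w 0.0118 gf 26.0
arm edge Y 1119 [-170.6 -160.8 -160.6]
rod top 1677 [ 567.8 -152.7   96.6] [ 568.3 -153.2   96.9]
rod low 265 [ 572.5 -156.3   39.8] [-160.  -149.8]
```

{"name": "arm_command", "arguments": {"rows": [{"fingers":-1,"x":0,"y":-0.0003,"z":0,"ax":0,"ay":0,"az":0},{"fingers":-1,"x":0,"y":0,"z":0,"ax":0,"ay":0,"az":0},{"fingers":-1,"x":0,"y":0,"z":0,"ax":0,"ay":0,"az":0}]}}

```text
clock: 21.32
tcp_pos: [0.5162, -0.1772, 0.0692]
orientation: [3.141, 0.009, 0.0]
contact_force: [-0.9, -1.1, 6.0]
grip_width: 0.0114
gripper_force: 26.0
```

{"name": "arm_command", "arguments": {"rows": [{"fingers":-1,"x":0,"y":-0.0003,"z":0,"ax":0,"ay":0,"az":0},{"fingers":-1,"x":0,"y":0,"z":0,"ax":0,"ay":0,"az":0},{"fingers":-1,"x":0,"y":0,"z":0,"ax":0,"ay":0,"az":0}]}}

```text
clock: 21.57
tcp_pos: [0.5162, -0.1769, 0.0692]
orientation: [3.141, 0.009, 0.0]
contact_force: [-1.2, -1.6, 5.4]
grip_width: 0.0118
gripper_force: 26.0
```

```bash
python3 gap.py w12
```

```text
t 21.57 tcp [ 0.5162 -0.1769  0.0692] yaw_y -89.67 zt [ 0. -0. -1.] F [-1.2  -1.64  5.44] M [-0.26  0.26  0.1 ] w 0.0118 gf 26.0
arm edge Y 1119 [-170.1 -160.3 -160.1]
rod top 1677 [ 567.9 -153.    96.6] [ 568.3 -153.1   96.8]
rod low 252 [ 572.7 -156.1   40.2] [-160.  -149.7]
```

{"name": "arm_command", "arguments": {"rows": [{"fingers":-1,"x":0,"y":-0.0002,"z":0,"ax":0,"ay":0,"az":0},{"fingers":-1,"x":0,"y":0,"z":0,"ax":0,"ay":0,"az":0},{"fingers":-1,"x":0,"y":0,"z":0,"ax":0,"ay":0,"az":0}]}}

```text
clock: 21.87
tcp_pos: [0.5163, -0.1769, 0.0692]
orientation: [3.141, 0.009, 0.001]
contact_force: [-1.4, -2.1, 5.1]
grip_width: 0.0116
gripper_force: 26.0
```

```bash
python3 gap.py w13
```

```text
t 21.87 tcp [ 0.5163 -0.1769  0.0692] yaw_y -89.68 zt [ 0. -0. -1.] F [-1.36 -2.14  5.06] M [-0.26  0.25  0.11] w 0.0116 gf 26.0
arm edge Y 1120 [-170.  -160.2 -160.1]
rod top 1680 [ 568.  -152.7   96.5] [ 568.3 -153.    96.9]
rod low 255 [ 572.6 -156.1   40.2] [-159.9 -149.6]
```

{"name": "arm_command", "arguments": {"rows": [{"fingers":-1,"x":0,"y":-0.0002,"z":0,"ax":0,"ay":0,"az":0},{"fingers":-1,"x":0,"y":0,"z":0,"ax":0,"ay":0,"az":0},{"fingers":-1,"x":0,"y":0,"z":0,"ax":0,"ay":0,"az":0}]}}

```text
clock: 22.17
tcp_pos: [0.5162, -0.1768, 0.0692]
orientation: [3.141, 0.009, 0.001]
contact_force: [-1.2, -0.9, 5.2]
grip_width: 0.0116
gripper_force: 26.0
```

```bash
python3 gap.py w14; python3 -c "
import cv2
a=cv2.imread('pics/w14.png');print(a.shape)
cv2.imwrite('pics/c14.png',cv2.resize(a[60:260,100:300],None,fx=3,fy=3,interpolation=cv2.INTER_CUBIC))"
```

```text
t 22.17 tcp [ 0.5162 -0.1768  0.0692] yaw_y -89.69 zt [ 0.    -0.001 -1.   ] F [-1.22 -0.94  5.18] M [-0.35  0.22  0.14] w 0.0116 gf 26.0
arm edge Y 1116 [-169.9 -160.2 -160. ]
rod top 1676 [ 568.  -152.8   96.7] [ 568.3 -152.9   96.9]
rod low 266 [ 572.6 -156.    40.4] [-159.9 -149.6]
(400, 640, 3)
```

View pics/c14.png

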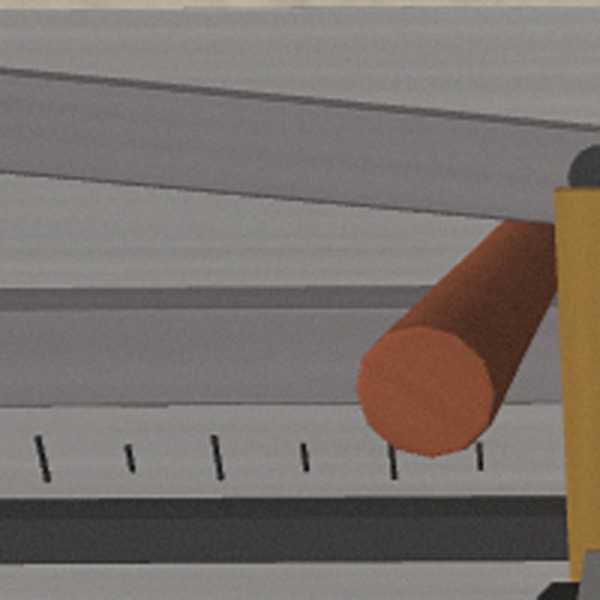

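The arm's edge meets the rod's side at (555,240) in the crop, and it has stopped advancing while the rod stays put: they are touching. Now I'll release the tab and lift clear.

{"name": "arm_command", "arguments": {"rows": [{"fingers":-1,"x":0,"y":0.0003,"z":-0.0003,"ax":0,"ay":0,"az":0},{"fingers":-1,"x":0,"y":0,"z":0,"ax":0,"ay":0,"az":0},{"fingers":-0.5,"x":0,"y":0,"z":0,"ax":0,"ay":0,"az":0},{"fingers":-0.3,"x":0,"y":0,"z":0,"ax":0,"ay":0,"az":0},{"fingers":-0.1,"x":0,"y":0,"z":0,"ax":0,"ay":0,"az":0},{"fingers":0,"x":0,"y":0,"z":0,"ax":0,"ay":0,"az":0},{"fingers":0,"x":0,"y":0,"z":0,"ax":0,"ay":0,"az":0}]}}

```text
clock: 22.8
tcp_pos: [0.5161, -0.1763, 0.0689]
orientation: [-3.141, -0.01, 0.001]
contact_force: [-0.2, -0.1, -0.1]
grip_width: 0.0429
gripper_force: 0.0
```

```bash
python3 gap.py w15; python3 -c "
import cv2
a=cv2.imread('pics/w15.png')
cv2.imwrite('pics/c15.png',cv2.resize(a[60:260,130:330],None,fx=3,fy=3,interpolation=cv2.INTER_CUBIC))"
```

```text
t 22.8 tcp [ 0.5161 -0.1763  0.0689] yaw_y -89.65 zt [-0.  0. -1.] F [-0.19 -0.15 -0.14] M [ 0.03 -0.04 -0.02] w 0.0429 gf 0.0
arm edge Y 1132 [-169.9 -160.1 -159.9]
rod top 1682 [ 567.9 -152.5   96.5] [ 568.3 -152.8   96.8]
rod low 257 [ 572.6 -156.    40.3] [-159.8 -149.6]
```

View pics/c15.png

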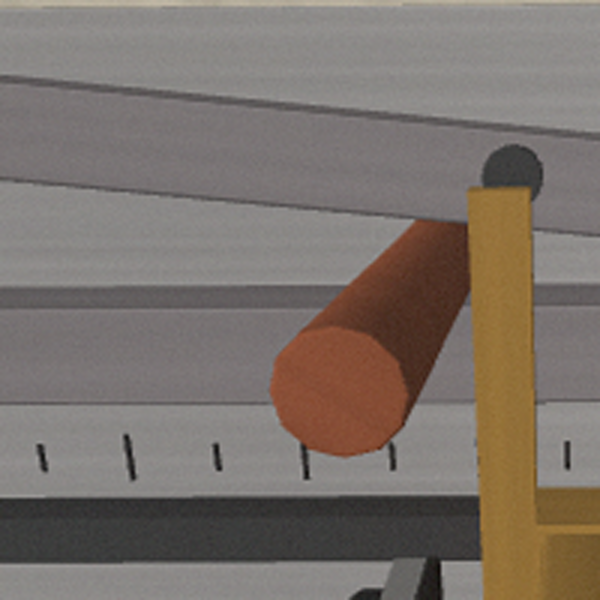

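The arm touches the rod at (468,240) in the crop, and the rod is standing. To be sure the touch didn't shift the rod, I'll compare it with a fixed jaw bolt across the frames.

Run:
```python
from h import *
ref=None
for n in("w9","w10","w11","w12","w13","w14","w15"):
    f=dict(np.load(n+".npz"));W=cloud(f);g=cv2.cvtColor(f["frame"],cv2.COLOR_RGB2GRAY).astype(np.float32)
    hsv=cv2.cvtColor(f["frame"],cv2.COLOR_RGB2HSV)
    # plate fixed reference: dark scale ticks/bolts on base and jaw near wide end
    box=(W[...,1]>-.09)&(W[...,1]<.03)&(W[...,0]>.575)&(W[...,0]<.61)
    d=box&(g<75)&(abs(W[...,2]-.027)<.006)
    n_,l,s,c=cv2.connectedComponentsWithStats(d.astype(np.uint8));i=1+np.argmax(s[1:,4])
    bolt=ray(f,c[i][0],c[i][1],.0265)*1000
    cc=((hsv[...,1]>110)&(hsv[...,0]<12)&(np.hypot(W[...,0]-.568,W[...,1]+.152)<.03))
    v,u=np.nonzero(cc&(W[...,2]>.0935))
    top=ray(f,u.mean(),v.mean(),.096)*1000
    # rod silhouette left edge (side away from arm) low down: rows at z~.034 on fence level
    v2,u2=np.nonzero(cc); ul=[u2[v2==k].min() for k in range(v2.min()+3,v2.min()+14)]
    low=np.mean([ray(f,a,k,.03)[1]*1000 for a,k in zip(ul,range(v2.min()+3,v2.min()+14))])
    print(n,s[i,4],"bolt",bolt[:2].round(2),"top-bolt",(top-bolt)[:2].round(2),"lowedge-bolt",round(low-bolt[1],2),len(u))
```

```text
w9 483 bolt [593.22 -44.99] top-bolt [ -25.11 -108.06] lowedge-bolt -100.56 1714
w10 474 bolt [593.21 -45.14] top-bolt [ -25.14 -107.84] lowedge-bolt -100.9 1691
w11 474 bolt [593.24 -45.14] top-bolt [ -25.14 -107.84] lowedge-bolt -101.03 1696
w12 470 bolt [593.22 -45.16] top-bolt [ -25.11 -107.79] lowedge-bolt -101.15 1699
w13 472 bolt [593.24 -45.14] top-bolt [ -25.14 -107.68] lowedge-bolt -101.65 1702
w14 474 bolt [593.23 -45.15] top-bolt [ -25.12 -107.56] lowedge-bolt -101.59 1700
w15 480 bolt [593.22 -45.12] top-bolt [ -25.12 -107.52] lowedge-bolt -101.59 1705
```

Run:
```python
from h import *
F={n:dict(np.load(n+".npz")) for n in("w11","w12","w13","w14","w15")}
def edge(f,k,u0):
    g=f["frame"].astype(np.float32);s=g[k,u0-9:u0+9,0]-g[k,u0-9:u0+9,2]; # redness step
    lo,hi=s[:4].mean(),s[-4:].mean();return u0-9+np.sum((hi-s)/(hi-lo))
f0=F["w12"];W0=cloud(f0);hsv=cv2.cvtColor(f0["frame"],cv2.COLOR_RGB2HSV)
c=(hsv[...,1]>110)&(hsv[...,0]<12)&(np.hypot(W0[...,0]-.568,W0[...,1]+.152)<.03)
v,u=np.nonzero(c);rows=range(v.min()+2,v.max()-6)
for n,f in F.items():
    out=[]
    for grp in np.array_split(list(rows),6):
        Y=[]
        for k in grp:
            u0=u[v==k].min();w=W0[k,u0+3];Y.append(ray(f,edge(f,k,u0),k,w[2])[1]*1000)
        out.append((round(float(W0[grp[len(grp)//2],u[v==grp[len(grp)//2]].min()+3,2])*1000),round(float(np.median(Y)),2)))
    print(n,out)
```

```text
w11 [(50, -149.36), (74, -149.41), (93, -149.42), (97, -147.35), (97, -146.05), (97, -146.51)]
w12 [(50, -149.5), (74, -149.37), (93, -149.52), (97, -147.32), (97, -145.98), (97, -146.39)]
w13 [(50, -149.45), (74, -149.32), (93, -149.44), (97, -147.13), (97, -145.91), (97, -146.33)]
w14 [(50, -149.46), (74, -149.27), (93, -149.3), (97, -147.1), (97, -145.77), (97, -146.18)]
w15 [(50, -149.45), (74, -149.24), (93, -149.35), (97, -146.98), (97, -145.74), (97, -146.19)]
```

Between w12 and w15 the rod shifted less than 0.05 mm at 50 mm height and about 0.2 mm at its top. That is a negligible lean, and the wedge is intact. I'll lift clear.

{"name": "arm_command", "arguments": {"rows": [{"fingers":0,"x":0,"y":0,"z":-0.01,"ax":0,"ay":0,"az":0},{"fingers":0,"x":0,"y":0,"z":-0.02,"ax":0,"ay":0,"az":0},{"fingers":0,"x":0,"y":0,"z":-0.03,"ax":0,"ay":0,"az":0},{"fingers":0,"x":0,"y":0,"z":-0.03,"ax":0,"ay":0,"az":0},{"fingers":0,"x":0,"y":0,"z":-0.03,"ax":0,"ay":0,"az":0},{"fingers":0,"x":0,"y":0,"z":-0.01,"ax":0,"ay":0,"az":0},{"fingers":0,"x":0,"y":0,"z":0,"ax":0,"ay":0,"az":0},{"fingers":0,"x":0,"y":0,"z":0,"ax":0,"ay":0,"az":0}]}}

```text
clock: 23.52
tcp_pos: [0.5163, -0.1762, 0.1993]
orientation: [-3.141, -0.01, -0.001]
contact_force: [0.4, -0.3, -0.1]
grip_width: 0.0427
gripper_force: 0.0
```

```bash
python3 gap.py w16 && python3 -c "
from bench import r
print(r.hand_in())"
```

```text
t 23.52 tcp [ 0.5163 -0.1762  0.1993] yaw_y -89.63 zt [ 0.001  0.001 -1.   ] F [ 0.44 -0.32 -0.15] M [ 0.02  0.02 -0.04] w 0.0427 gf 0.0
arm edge Y 355 [-169.8 -160.2 -160.1]
rod top 348 [ 568.1 -152.5   96.4] [ 568.1 -152.5   97. ]
rod low 37 [ 573.2 -155.6   39.6] [-159.5 -149.8]
the job is handed in; nothing more can be done
None
```

The rod stands upright, wedged in the gauge after a push of about 6 N, with the marker's arm drawn back to touch it and the gripper clear; I handed the job in at about 23.5 s, and no verdict came back.

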